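# Lay out three rim sherds and uncap the spray can

## Robot

A 7-joint arm with a two-finger parallel gripper is mounted at the origin on the work surface. World frame = base frame: x ahead of the robot, y to its left, z up, the work surface at z = 0. Lengths are in m, angles in rad, forces in N, time in s.
With the tool pointing down it reaches from about 0.425 to 0.875 m from the base axis. Payload 9.9 kg.
Tool frame: the origin (TCP) lies between the finger pads; the fingertips stand 22 mm ahead of it and the grasp point (between the pads) lies 3 mm ahead of it; z points along the fingers, y is the direction in which the jaws open and shut (so a half turn about z gives the same grasp; the last joint's range is limited). The gripper opens to 85 mm and grips with 20 to 120 N. Pads are 22 mm wide; open, the fingers measure 114 mm over their backs; the gripper's body (76 mm by 85 mm) begins 54 mm behind the grasp point. The pads swing forward as they close: fully open they stand 13 mm farther back than shut.
Start: joints at [-1.291, 0.576, 0.025, 1.437, -0.015, 1.129, -0.057], TCP at [0.24, 0.631, 0.253] pointing down, gripper open.
Joint ranges: [-2.76, 2.76], [-0.34, 2.15], [-1.52, 1.57], [0.19, 2.46], [-1.09, 4.23], [0.17, 1.99], [-2.82, 2.82]. Speed limits (rad/s): [2.22, 2.22, 3.01, 3.01, 3.14, 3.14, 3.14].

## Interface

Orientations are given as a unit quaternion [w, x, y, z].
In Python, from cell import bot gives the robot as it stands.
- The arm moves only by the tool move_arm, never from a script. Its arguments are lists of equal length, an entry for each row: "delta_pos": the shift along the tool's x, y, z in mm, a list of three; "turn": the turn, a rotation vector about the tool's x, y, z in rad, a list of three; "gripper": the opening, from 0 (shut) to 1 (fully open). In form: {"delta_pos": [[tx, ty, tz], ...], "turn": [[rx, ry, rz], ...], "gripper": [gripper, ...]}. A call has 1 to 20 rows; each row shifts and turns the pose as measured when the row begins, along the tool's axes as they then stand; what a row does not reach is not made up. A row lasts 1/10 s, in which the tool goes at most 50 mm and 8.59 degrees, less where a joint would pass 70% of its speed; a pose out of reach is approached as far as the arm can. A call is refused whole if a number of a shift passes 50 or a number of a turn 0.15, either way. A call with a gripper value outside its range is refused whole. The fingers move at their own pace and stop on an object; the grip force is fixed at half the most. Time passes only in rows, so rows that do not move let the fingers close. It gives the time, the measured TCP pose, the force and the opening at its end, in the units of the state.
- bot.read_state(): the state, without advancing time (a new reading comes with each control period).
- bot.capture(name): name is "side" or "top"; returns the picture (384x512x3 uint8, red, green, blue); there is no depth.
- bot.calibration(name): a dict with "camera_matrix" (3x3 intrinsics, pixels), "rvec" (rotation vector, rad) and "tvec" (3), from world to camera coordinates, as OpenCV has them. Camera axes: x right, y down, z forward; pixel columns grow to the right and rows downward; lengths in m; the calibration is good to about 2 mm. A picture is of the moment at which its call begins. calibration takes no time and is no camera call.
- bot.finish_job(): hands the job in, once; it reports no verdict.
Trained networks look in the newest picture that a camera, given by its name, has taken for a name from the list of things; names that differ only in an ending like _2 or _b are one class to them, and where a whole thing is asked for, a point or a joint stands for the part that bears it (a point fixed in the world has none). Each returns a list of dicts, best first, with "confidence" (0 to 1); they miss things now and then, are a little off and sometimes report something else, mostly with a low value. They report only what shows in the picture. A call takes as long as a camera call.
- bot.recognise(label, camera): "location" ([x, y, z] in m, in world coordinates, good to about 4 mm: the middle of the surface that is visible of it).
The state is a dict: "time": time; "joint_positions": joint angles; "dq": joint speeds; "tau": joint torques, N m; "tcp_pos": TCP position; "eef_rot": TCP orientation; "contact_force": force on the tool from outside, world axes, zero at the start; "wrist_torque": the same for the moment, N m; "grip_width": opening from 0.0 (shut) to 1.0 (fully open).
Only numpy, scipy, OpenCV 4.12 (cv2) and the standard library are available. Lean on these libraries where they do the work, as an engineer would, in place of code of your own. Each camera call takes 0.05 s, during which the arm holds its last target. There are 200 camera calls.

## Task

Get a batch ready for spraying: lay three of the four arched rim sherds, no more, flat in the steel tray with the arched side up and about a finger's width or more apart, setting each one down gently. Lift the loose cap off the spray can without tipping or shifting the can, and stand the cap in the middle of the shallow white dish. Leave the fourth rim sherd, the flat foot-ring sherd and everything else where they are.

Things in the scene. Friction and masses are not known exactly. Their poses are not given: they have to be found in the camera images.
- rim_a: rim sherd, one of four alike: white porcelain bowl wall with blue marks, 92 mm long (x), 42 wide (y), 7 thick, 65 g. Arched along x like a low bridge, standing on its ends; mid-way its underside is 11 mm and its top 18 mm up. 20 mm either side of the middle its long edges are straight, 42 mm apart (lip at +y, broken edge at -y, chipped near the ends). Origin: centre, level with its feet; z up
- rim_b: rim sherd, one of four alike: white porcelain bowl wall with blue marks, 92 mm long (x), 42 wide (y), 7 thick, 65 g. Arched along x like a low bridge, standing on its ends; mid-way its underside is 11 mm and its top 18 mm up. 20 mm either side of the middle its long edges are straight, 42 mm apart (lip at +y, broken edge at -y, chipped near the ends). Origin: centre, level with its feet; z up
- rim_c: rim sherd, one of four alike: white porcelain bowl wall with blue marks, 92 mm long (x), 42 wide (y), 7 thick, 65 g. Arched along x like a low bridge, standing on its ends; mid-way its underside is 11 mm and its top 18 mm up. 20 mm either side of the middle its long edges are straight, 42 mm apart (lip at +y, broken edge at -y, chipped near the ends). Origin: centre, level with its feet; z up
- rim_d: rim sherd, one of four alike: white porcelain bowl wall with blue marks, 92 mm long (x), 42 wide (y), 7 thick, 65 g. Arched along x like a low bridge, standing on its ends; mid-way its underside is 11 mm and its top 18 mm up. 20 mm either side of the middle its long edges are straight, 42 mm apart (lip at +y, broken edge at -y, chipped near the ends). Origin: centre, level with its feet; z up
- foot_sherd: bystander: flat white porcelain piece of the bowl's base, about 95 x 80 x 7 mm, with an arc of foot ring standing 10 mm up from it; lies among the rim sherds on the mat. Origin: centre of its underside
- mat: thin grey foam sheet, fixed, 310 (x) x 370 (y) x 4 mm, on which the four rim sherds and the foot sherd lie at the start, on its top 4 mm above the table. Origin: centre of its underside, on the table
- tray: shallow plain steel tray, fixed, 290 mm long (its x) x 150 mm wide (its y) x 16 mm high outside, walls 4 mm (rim bead 6 mm), flat floor 4 mm above the table, 282 x 142 mm inside; room for three sherds lying across it, side by side along its x. Empty at the start. Origin: centre of its underside, on the table
- can: upright grey spray can with a paper label, 53 mm diameter, loose on the table, 280 g; its flat shoulder is 150 mm up, above it a 37 mm collar of 6 mm height and a nozzle up to 174 mm, hidden under the cap. Origin: centre of its underside
- cap: white overcap, a hollow cup 42 mm high and 50 mm diameter, mouth down, closed on top, 16 g. At the start it sits loose on the can's shoulder, its foot 150 mm and its top 192 mm above the table; it comes off by lifting straight up at least 30 mm. Origin: centre of its open foot; z towards its closed top
- cap_mid (a point): centre of the cap, 21 mm from its foot and from its top
- dish: shallow round white porcelain dish, loose on the table, 140 g, 106 mm across the rim, 18 mm high, inner floor 4 mm above its underside and about 84 mm across; empty. Origin: centre of its underside
- jar: bystander: glass jar with a black lid, 60 mm diameter, 85 mm high, standing in line with the can and the dish (these three stand in any order). Origin: centre of its underside
- dropper_a: bystander: clear dropper bottle with a white cone nozzle, 40 mm diameter, 134 mm high, towards the far side. Origin: centre of its underside
- dropper_b: bystander: clear dropper bottle with a white cone nozzle, 44 mm diameter, 122 mm high, towards the far side. Origin: centre of its underside
- spatula: bystander: spatula 200 mm long lying flat along the outer side of the tray, low (under 30 mm). Its x runs from the handle to the blade

How it is judged:
At the end, for the whole second after the job is handed in: Exactly three rim sherds flat on the tray floor (5 mm, 0.10 rad), arch up, centres 50 mm or more apart, none touching, within 125 x 52 mm of the tray's centre; the fourth within 30 mm of its start. Cap upright on the dish floor, within 28 mm of its centre; can upright, within 30 mm. All at rest ((((x of rim_b in the frame of tray between -0.125 and 0.125 m and y of rim_b in the frame of tray between -0.052 and 0.052 m and z of rim_b in the frame of tray below 0.009 m and angle between rim_b's own z axis and vertical below 0.1 rad and linear speed of rim_b below 0.02 m/s) and (x of rim_c in the frame of tray between -0.125 and 0.125 m and y of rim_c in the frame of tray between -0.052 and 0.052 m and z of rim_c in the frame of tray below 0.009 m and angle between rim_c's own z axis and vertical below 0.1 rad and linear speed of rim_c below 0.02 m/s) and (x of rim_d in the frame of tray between -0.125 and 0.125 m and y of rim_d in the frame of tray between -0.052 and 0.052 m and z of rim_d in the frame of tray below 0.009 m and angle between rim_d's own z axis and vertical below 0.1 rad and linear speed of rim_d below 0.02 m/s) and distance of rim_a from where it was at the start of the episode below 0.03 m and linear speed of rim_a below 0.02 m/s and horizontal distance between rim_b and rim_c above 0.05 m and contact force between rim_b and rim_c below 0.05 N and horizontal distance between rim_c and rim_d above 0.05 m and contact force between rim_c and rim_d below 0.05 N and horizontal distance between rim_d and rim_b above 0.05 m and contact force between rim_d and rim_b below 0.05 N) or ((x of rim_a in the frame of tray between -0.125 and 0.125 m and y of rim_a in the frame of tray between -0.052 and 0.052 m and z of rim_a in the frame of tray below 0.009 m and angle between rim_a's own z axis and vertical below 0.1 rad and linear speed of rim_a below 0.02 m/s) and (x of rim_c in the frame of tray between -0.125 and 0.125 m and y of rim_c in the frame of tray between -0.052 and 0.052 m and z of rim_c in the frame of tray below 0.009 m and angle between rim_c's own z axis and vertical below 0.1 rad and linear speed of rim_c below 0.02 m/s) and (x of rim_d in the frame of tray between -0.125 and 0.125 m and y of rim_d in the frame of tray between -0.052 and 0.052 m and z of rim_d in the frame of tray below 0.009 m and angle between rim_d's own z axis and vertical below 0.1 rad and linear speed of rim_d below 0.02 m/s) and distance of rim_b from where it was at the start of the episode below 0.03 m and linear speed of rim_b below 0.02 m/s and horizontal distance between rim_a and rim_c above 0.05 m and contact force between rim_a and rim_c below 0.05 N and horizontal distance between rim_c and rim_d above 0.05 m and contact force between rim_c and rim_d below 0.05 N and horizontal distance between rim_d and rim_a above 0.05 m and contact force between rim_d and rim_a below 0.05 N) or ((x of rim_a in the frame of tray between -0.125 and 0.125 m and y of rim_a in the frame of tray between -0.052 and 0.052 m and z of rim_a in the frame of tray below 0.009 m and angle between rim_a's own z axis and vertical below 0.1 rad and linear speed of rim_a below 0.02 m/s) and (x of rim_b in the frame of tray between -0.125 and 0.125 m and y of rim_b in the frame of tray between -0.052 and 0.052 m and z of rim_b in the frame of tray below 0.009 m and angle between rim_b's own z axis and vertical below 0.1 rad and linear speed of rim_b below 0.02 m/s) and (x of rim_d in the frame of tray between -0.125 and 0.125 m and y of rim_d in the frame of tray between -0.052 and 0.052 m and z of rim_d in the frame of tray below 0.009 m and angle between rim_d's own z axis and vertical below 0.1 rad and linear speed of rim_d below 0.02 m/s) and distance of rim_c from where it was at the start of the episode below 0.03 m and linear speed of rim_c below 0.02 m/s and horizontal distance between rim_a and rim_b above 0.05 m and contact force between rim_a and rim_b below 0.05 N and horizontal distance between rim_b and rim_d above 0.05 m and contact force between rim_b and rim_d below 0.05 N and horizontal distance between rim_d and rim_a above 0.05 m and contact force between rim_d and rim_a below 0.05 N) or ((x of rim_a in the frame of tray between -0.125 and 0.125 m and y of rim_a in the frame of tray between -0.052 and 0.052 m and z of rim_a in the frame of tray below 0.009 m and angle between rim_a's own z axis and vertical below 0.1 rad and linear speed of rim_a below 0.02 m/s) and (x of rim_b in the frame of tray between -0.125 and 0.125 m and y of rim_b in the frame of tray between -0.052 and 0.052 m and z of rim_b in the frame of tray below 0.009 m and angle between rim_b's own z axis and vertical below 0.1 rad and linear speed of rim_b below 0.02 m/s) and (x of rim_c in the frame of tray between -0.125 and 0.125 m and y of rim_c in the frame of tray between -0.052 and 0.052 m and z of rim_c in the frame of tray below 0.009 m and angle between rim_c's own z axis and vertical below 0.1 rad and linear speed of rim_c below 0.02 m/s) and distance of rim_d from where it was at the start of the episode below 0.03 m and linear speed of rim_d below 0.02 m/s and horizontal distance between rim_a and rim_b above 0.05 m and contact force between rim_a and rim_b below 0.05 N and horizontal distance between rim_b and rim_c above 0.05 m and contact force between rim_b and rim_c below 0.05 N and horizontal distance between rim_c and rim_a above 0.05 m and contact force between rim_c and rim_a below 0.05 N)) and horizontal distance between cap_mid and dish below 0.028 m and z of cap_mid in the frame of dish below 0.031 m and angle between the z axis of cap and the z axis of dish, either way round below 0.12 rad and linear speed of each of cap, can below 0.02 m/s and angle between can's own z axis and vertical below 0.05 rad and distance of can from where it was at the start of the episode below 0.03 m).
It fails at once if a rim sherd is dropped or thrown into the tray: moving faster than 0.5 m/s within 16 mm of the tray floor (a fall of 13 mm or more) ((x of rim_a in the frame of tray between -0.17 and 0.17 m and y of rim_a in the frame of tray between -0.1 and 0.1 m and z of rim_a in the frame of tray below 0.02 m and linear speed of rim_a above 0.5 m/s) or (x of rim_b in the frame of tray between -0.17 and 0.17 m and y of rim_b in the frame of tray between -0.1 and 0.1 m and z of rim_b in the frame of tray below 0.02 m and linear speed of rim_b above 0.5 m/s) or (x of rim_c in the frame of tray between -0.17 and 0.17 m and y of rim_c in the frame of tray between -0.1 and 0.1 m and z of rim_c in the frame of tray below 0.02 m and linear speed of rim_c above 0.5 m/s) or (x of rim_d in the frame of tray between -0.17 and 0.17 m and y of rim_d in the frame of tray between -0.1 and 0.1 m and z of rim_d in the frame of tray below 0.02 m and linear speed of rim_d above 0.5 m/s)).
It fails at once if the spray can is tipped by more than 0.3 rad (angle between can's own z axis and vertical above 0.3 rad).
It fails at once if the foot sherd is shifted by more than 30 mm, or the jar, the dish, a dropper bottle or the spatula by more than 40 mm (distance of foot_sherd from where it was at the start of the episode above 0.03 m or distance of any of jar, dish, dropper_a, dropper_b, spatula from where it was at the start of the episode above 0.04 m).
It also fails if it takes over 70 s, if anything falls off the work surface, if the arm or the gripper's body presses on something with over 40 N, if the wrist force passes 120 N, or if a joint passes its speed limit or range.

## Working session

There is one attempt and no reset: what is moved stays moved. The work goes in short steps, Python scripts to look and compute and a tool call to move; the robot and the scene stay as the last step left them, time stands still between calls to the robot, and variables do not carry over. Pictures are saved under pics/ and viewed, about 8 in all and at most 12, crops included, and the job is handed in when it is done.

Besides the shell and the picture viewer there is one more tool, called by a JSON object that holds its "api" and its "payload", one argument or row to a line. move_arm: Moves the arm, as the interface text tells. Its arguments: {"type":"object","properties":{"delta_pos":{"type":"array"},"turn":{"type":"array"},"gripper":{"type":"array"}},"required":["delta_pos","turn","gripper"]}

```bash
mkdir -p pics; ls; python3 - <<'E'
from cell import bot
import cv2,numpy as np
s=bot.read_state();print(s['time'],s['tcp_pos'],s['eef_rot'],s['grip_width'])
for c in ['top','side']:
    im=bot.capture(c);cv2.imwrite(f'pics/{c}0.png',im[:,:,::-1])
    for l in ['rim_a','foot_sherd','tray','can','cap','dish','jar','dropper_a','spatula','mat']:
        print(c,l,[(np.round(d['location'],3).tolist(),round(d['confidence'],2)) for d in bot.recognise(l,c)])
    k=bot.calibration(c);print(k)
E
```

```text
pics
0.0 [0.24003339 0.63042864 0.25242102] [-1.07225837e-04  1.80882299e-01  9.83504387e-01 -8.38356401e-04] 0.9997438688870928
top rim_a [([0.486, 0.281, 0.014], 0.91), ([0.522, -0.291, 0.006], 0.7), ([0.48, 0.168, 0.018], 0.68), ([0.628, 0.214, 0.021], 0.64), ([0.489, 0.414, 0.021], 0.62)]
top foot_sherd [([0.632, 0.339, 0.009], 0.56)]
top tray [([0.523, -0.292, 0.002], 0.86)]
top can [([0.442, -0.08, 0.194], 0.62), ([0.429, -0.063, 0.107], 0.5)]
top cap [([0.438, -0.077, 0.193], 0.67)]
top dish [([0.575, -0.046, 0.0], 0.92)]
top jar [([0.665, -0.029, 0.088], 0.9), ([0.483, 0.281, 0.015], 0.47), ([0.626, 0.214, 0.022], 0.43)]
top dropper_a [([0.745, 0.076, 0.068], 0.63), ([0.73, -0.18, 0.059], 0.62)]
top spatula [([0.547, -0.453, 0.004], 0.71)]
top mat [([0.552, 0.279, 0.006], 0.84)]
{'camera_matrix': array([[374.79028035,   0.        , 257.80946696],
       [  0.        , 374.79028035, 189.06031333],
       [  0.        ,   0.        ,   1.        ]]), 'rvec': array([ 2.15050871, -2.16282579,  0.18207226]), 'tvec': array([-0.03266135,  0.58815295,  1.17183743])}
side rim_a [([0.4
[... 219 characters left out ...]
([0.424, -0.104, 0.079], 0.97)]
side cap [([0.43, -0.1, 0.18], 0.77), ([0.543, -0.461, 0.002], 0.55)]
side dish [([0.428, -0.104, 0.184], 0.66), ([0.574, -0.041, 0.008], 0.64)]
side jar [([0.662, -0.053, 0.054], 0.59)]
side dropper_a [([0.616, 0.206, 0.018], 0.64), ([0.732, -0.197, 0.051], 0.57), ([0.751, 0.065, 0.062], 0.54)]
side spatula [([0.542, -0.457, 0.003], 0.94)]
side mat [([0.544, 0.262, 0.007], 0.55)]
{'camera_matrix': array([[376.86395844,   0.        , 258.76919391],
       [  0.        , 376.86395844, 194.04875038],
       [  0.        ,   0.        ,   1.        ]]), 'rvec': array([ 2.08659218, -0.6434123 ,  0.36888772]), 'tvec': array([-0.5203203 ,  0.28360333,  0.88273066])}
```

```bash
cat > h.py <<'E'
import numpy as np,cv2
from cell import bot
def proj(c,P):
    k=bot.calibration(c);return cv2.projectPoints(np.float64(P).reshape(-1,1,3),k['rvec'],k['tvec'],k['camera_matrix'],None)[0][:,0]
def rect(im,c,x0,x1,y0,y1,z,s):
    """ortho view: col right = -y, row down = -x, s px/m"""
    w=[[x1,y1,z],[x1,y0,z],[x0,y0,z],[x0,y1,z]]
    W,H=int((y1-y0)*s),int((x1-x0)*s)
    M=cv2.getPerspectiveTransform(np.float32(proj(c,w)),np.float32([[0,0],[W,0],[W,H],[0,H]]))
    return cv2.warpPerspective(im,M,(W,H),flags=cv2.INTER_CUBIC)
E
python3 - <<'E'
from h import *
im=cv2.imread('pics/top0.png')
a=rect(im,'top',.38,.72,.08,.48,.014,1400)   # sherds 
b=rect(im,'top',.33,.70,-.47,.02,.016,1000)
for i,x in ((a,(1400,.72,.48)),(b,(1000,.70,.02))):
    s,x1,y1=x
    for k in range(0,100,5):
        X=k/100
        r=int((x1-X)*s)
        if 0<=r<i.shape[0]: cv2.line(i,(0,r),(6,r),(0,0,255),1);cv2.putText(i,f'{X:.2f}',(8,r+4),0,.35,(0,0,255),1)
    for k in range(-50,50,5):
        Y=k/100
        c=int((y1-Y)*s)
        if 0<=c<i.shape[1]: cv2.line(i,(c,0),(c,6),(0,0,255),1);cv2.putText(i,f'{Y:.2f}',(c-10,16),0,.35,(0,0,255),1)
cv2.imwrite('pics/a.png',a);cv2.imwrite('pics/b.png',b);print(a.shape,b.shape)
E
```

```text
(475, 560, 3) (369, 490, 3)
```

View pics/a.png

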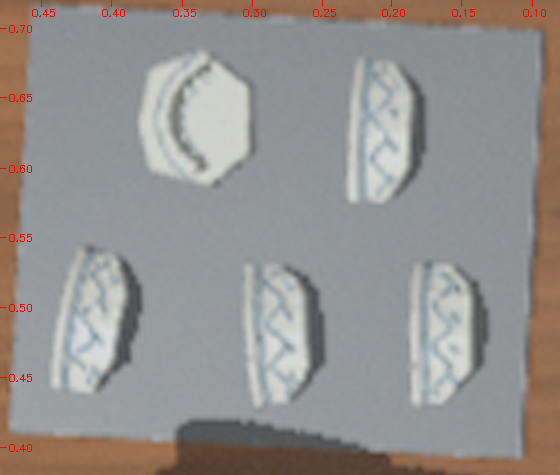

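View pics/b.png

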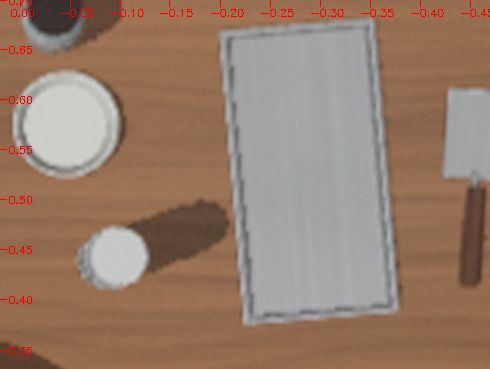

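```bash
cat > fit.py <<'E'
from h import *
from scipy.optimize import minimize
u=np.linspace(-1,1,25)
def sherd(x,y,yaw,z0):
    X=46*u; zt=18-11*u**2; zb=11-11*u**2
    lo=np.where(abs(X)<=22,-21,-21+(abs(X)-22)*.9); q=[]
    for yy,zz in ((21+0*X,zt),(21+0*X,zb),(lo,zt),(lo,zb)): q.append(np.c_[X,yy,zz])
    P=np.array(q)/1000; c,s=np.cos(yaw),np.sin(yaw)
    return np.stack([x+c*P[...,0]-s*P[...,1],y+s*P[...,0]+c*P[...,1],z0+P[...,2]],-1)
def mask(c,p,z0,S,o,shape):
    M=np.zeros(shape,np.uint8); p2=((proj(c,sherd(*p,z0))-o)*S).reshape(4,25,2)
    for i in range(24): cv2.fillConvexPoly(M,cv2.convexHull(np.float32(p2[:,i:i+2].reshape(-1,2))).astype(np.int32),1)
    return M
def fitsherd(ims,guess,z0,S=6):
    D=[]
    for c,im in ims.items():
        ctr=proj(c,[guess[0],guess[1],z0+.01])[0]; o=np.round(ctr-40)
        t=cv2.getRotationMatrix2D((0,0),0,1)
        x,y=o.astype(int); cr=im[max(y,0):y+80,max(x,0):x+80]; o=np.array([max(x,0),max(y,0)])
        big=cv2.resize(cr,None,fx=S,fy=S,interpolation=cv2.INTER_CUBIC)
        D.append((c,o-.0,big))
    def seg(c,o,big,g):
        lum=cv2.GaussianBlur(big,(0,0),3).astype(int); v=lum.min(2)
        th=cv2.threshold(v.clip(0,255).astype(np.uint8),0,1,cv2.THRESH_BINARY+cv2.THRESH_OTSU)[0]
        m=(v>th).astype(np.uint8); m=cv2.morphologyEx(m,cv2.MORPH_CLOSE,np.ones((25,25)))
        n,l,st,ce=cv2.connectedComponentsWithStats(m); pc=(proj(c,[g[0],g[1],z0+.015])[0]-o)*S
        k=min(range(1,n),key=lambda i:np.hypot(*(ce[i]-pc))+(1e4 if st[i,4]<3000 else 0)); return (l==k).astype(np.uint8)
    T=[(c,o,seg(c,o,b,guess)) for c,o,b in D]
    def iou(p,which=None):
        r=[]
        for c,o,m in T:
            M=mask(c,p,z0,S,o,m.shape); r.append((M&m).sum()/max(1,(M|m).sum()))
        return r
    best=None
    for y0 in (guess[2]-.15,guess[2],guess[2]+.15):
        r=minimize(lambda q:-np.mean(iou([q[0]/1e3,q[1]/1e3,q[2]/100])),[guess[0]*1e3,guess[1]*1e3,y0*100],method='Nelder-Mead',options=dict(initial_simplex=[[guess[0]*1e3+a,guess[1]*1e3+b,y0*100+d] for a,b,d in((0,0,0),(8,0,0),(0,8,0),(0,0,12))]))
        if best is None or r.fun<best.fun: best=r
    p=best.x/[1e3,1e3,100]; return p,iou(p)
E
python3 - <<'E'
from fit import *
ims={c:cv2.imread(f'pics/{c}0.png') for c in('top','side')}
for c in ims:
    k=bot.calibration(c);R=cv2.Rodrigues(k['rvec'])[0];print(c,'cam',(-R.T@k['tvec']).round(3))
G=[(.48,.168,0),(.628,.214,0),(.48,.281,0),(.488,.414,-.15)]
for g in G:
    for sel in (('top','side'),('top',),('side',)):
        p,i=fitsherd({c:ims[c] for c in sel},g,.004);print(sel,p.round(4),np.round(i,3))
def circ(z,x,y,rr,w=.09):
    s=2000;a=cv2.cvtColor(rect(ims['top'],'top',x-w,x+w,y-w,y+w,z,s),6);a=cv2.GaussianBlur(a,(0,0),3)
    h=cv2.HoughCircles(a,cv2.HOUGH_GRADIENT,1.5,300,param1=60,param2=20,minRadius=int(s*(rr-.004)),maxRadius=int(s*(rr+.004)))
    if h is not None:
        for q in h[0][:2]: print(z,'xy',x+w-q[1]/s,y+w-q[0]/s,'r',q[2]/s)
circ(.192,.438,-.08,.025);circ(.018,.575,-.046,.053);circ(.085,.665,-.03,.029)
v=ims['side'].copy()
for c in [(.438,-.08,.192),(.438,-.08,.150),(.575,-.046,.018),(.528,-.29,.016)]:
    cv2.circle(v,tuple(np.int32(proj('side',c)[0])),2,(0,0,255),-1)
cv2.imwrite('pics/s.png',v)
E
```

```text
top cam [ 0.412 -0.007  1.245]
side cam [ 0.087 -0.762  0.736]
('top', 'side') [ 0.4375  0.1259 -0.1387] [0.083 0.067]
('top',) [ 0.4502  0.2168 -0.1001] [0.084]
('side',) [ 0.4388  0.1134 -0.0431] [0.069]
('top', 'side') [ 0.5416  0.1204 -0.1276] [0.068 0.073]Traceback (most recent call last):
  File "<stdin>", line 8, in <module>
  File "fit.py", line 36, in fitsherd
    r=minimize(lambda q:-np.mean(iou([q[0]/1e3,q[1]/1e3,q[2]/100])),[guess[0]*1e3,guess[1]*1e3,y0*100],method='Nelder-Mead',options=dict(initial_simplex=[[guess[0]*1e3+a,guess[1]*1e3+b,y0*100+d] for a,b,d in((0,0,0),(8,0,0),(0,8,0),(0,0,12))]))
    res = _minimize_neldermead(fun, x0, args, callback, bounds=bounds,
                               **options)
    fxc = func(xc)
    fx = function(np.copy(x), *(wrapper_args + args))
  File "fit.py", line 36, in <lambda>
    r=minimize(lambda q:-np.mean(iou([q[0]/1e3,q[1]/1e3,q[2]/100])),[guess[0]*1e3,guess[1]*1e3,y0*100],method='Nelder-Mead',options=dict(initial_simplex=[[guess[0]*1e3+a,guess[1]*1e3+b,y0*100+d] for a,b,d in((0,0,0),(8,0,0),(0,8,0),(0,0,12))]))
                                 ~~~^^^^^^^^^^^^^^^^^^^^^^^^^^^^^^
  File "fit.py", line 32, in iou
    M=mask(c,p,z0,S,o,m.shape); r.append((M&m).sum()/max(1,(M|m).sum()))
  File "fit.py", line 11, in mask
    M=np.zeros(shape,np.uint8); p2=((proj(c,sherd(*p,z0))-o)*S).reshape(4,25,2)
                                     ~~~~^^^^^^^^^^^^^^^^
  File "h.py", line 4, in proj
    k=bot.calibration(c);return cv2.projectPoints(np.float64(P).reshape(-1,1,3),k['rvec'],k['tvec'],k['camera_matrix'],None)[0][:,0]
ValueError: time passes only in moves, steps and waits
```

```bash
python3 - <<'E'
s=open('h.py').read().replace("def proj(c,P):\n    k=bot.calibration(c);","K={c:bot.calibration(c) for c in ('top','side')}\ndef proj(c,P):\n    k=K[c];");open('h.py','w').write(s)
f=open('fit.py').read()
a=f.index("        th=cv2");b=f.index("        n,l,st")
f=f[:a]+"        m=(v>168).astype(np.uint8); m=cv2.morphologyEx(m,cv2.MORPH_CLOSE,np.ones((15,15)))\n"+f[b:]
open('fit.py','w').write(f)
E
cat > m.py <<'E'
from fit import *
ims={c:cv2.imread(f'pics/{c}0.png') for c in('top','side')}
G=[(.48,.168,0),(.628,.214,0),(.48,.281,0),(.488,.414,-.15)]
for c in ims:
  for g in G: 
    q=np.int32(proj(c,[*g[:2],.02])[0]);print(c,ims[c][q[1]-2:q[1]+3,q[0]-2:q[0]+3].mean((0,1)).round(), 'mat',ims[c][q[1],q[0]-25])
for g in G:
    for sel in (('top','side'),('top',),('side',)):
        p,i=fitsherd({c:ims[c] for c in sel},g,.004);print(sel,p.round(4),np.round(i,3))
def circ(z,x,y,rr,w=.09):
    s=2000;a=cv2.cvtColor(rect(ims['top'],'top',x-w,x+w,y-w,y+w,z,s),6);a=cv2.GaussianBlur(a,(0,0),3)
    h=cv2.HoughCircles(a,cv2.HOUGH_GRADIENT,1.5,300,param1=60,param2=20,minRadius=int(s*(rr-.004)),maxRadius=int(s*(rr+.004)))
    if h is not None:
        for q in h[0][:2]: print(z,'xy',x+w-q[1]/s,y+w-q[0]/s,'r',q[2]/s)
circ(.192,.438,-.08,.025);circ(.018,.575,-.046,.053);circ(.085,.665,-.03,.029)
v=cv2.resize(ims['side'],None,fx=1.5,fy=1.5)
for c in [(.438,-.08,.192),(.438,-.08,.150),(.438,-.08,.0),(.575,-.046,.018),(.528,-.29,.016)]:
    cv2.circle(v,tuple(np.int32(1.5*proj('side',c)[0])),2,(0,0,255),-1)
cv2.imwrite('pics/s.png',v)
E
python3 m.py
```

```text
top [191. 190. 184.] mat [92 90 86]
top [184. 183. 175.] mat [119 121 120]
top [196. 195. 190.] mat [159 156 150]
top [199. 196. 190.] mat [ 79 109 150]
side [192. 200. 199.] mat [132 131 129]
side [186. 193. 194.] mat [129 129 128]
side [196. 204. 203.] mat [107 108 107]
side [188. 197. 198.] mat [ 42  91 164]
('top', 'side') [ 0.4769  0.1634 -0.0098] [0.884 0.427]
('top',) [ 0.4768  0.1633 -0.0146] [0.883]
('side',) [ 0.4797  0.1667 -0.0517] [0.434]
('top', 'side') [ 0.6215  0.2067 -0.0805] [0.872 0.679]
('top',) [ 0.6212  0.2067 -0.0736] [0.872]
('side',) [0.6275 0.2109 0.0341] [0.69]
('top', 'side') [0.4779 0.2808 0.0537] [0.88  0.694]
('top',) [0.4772 0.2807 0.0562] [0.883]
('side',) [0.4804 0.2857 0.1014] [0.7]
('top', 'side') [ 0.4842  0.4147 -0.1858] [0.865 0.655]
('top',) [ 0.4837  0.4148 -0.188 ] [0.867]
('side',) [ 0.4856  0.4185 -0.1345] [0.659]
0.192 xy 0.438375 -0.084125005 r 0.0255
0.018 xy 0.576125 -0.044875003 r 0.052975
0.085 xy 0.676625 -0.031875003 r 0.025375
```

View pics/s.png

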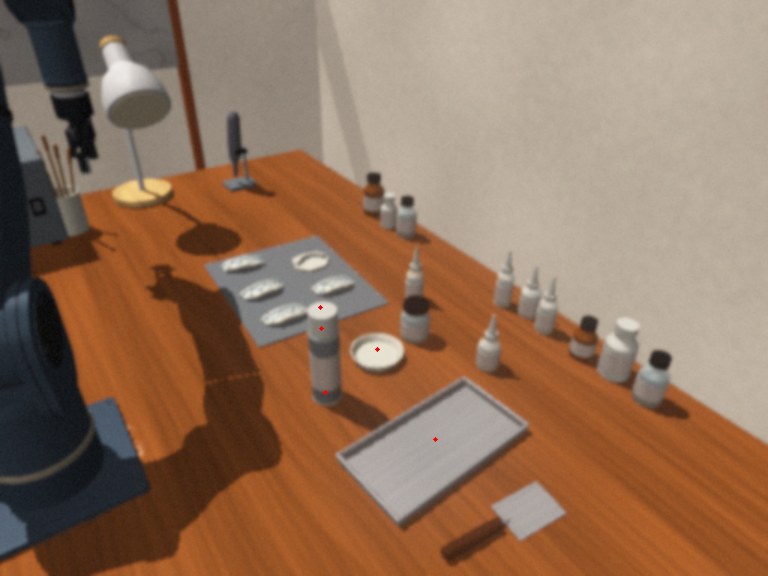

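```bash
cat > plan.py <<'E'
import sys,numpy as np,json
from scipy.spatial.transform import Rotation as R
from cell import bot
# usage: plan.py x y z jawyaw(rad, world yaw of tool y) nrows grip ; several legs separated by '/'
s=bot.read_state();p=np.array(s['tcp_pos']);w,x,y,z=s['eef_rot'];r=R.from_quat([x,y,z,w])
m=r.as_matrix();print('t',round(s['time'],2),'p',p.round(4),'yaw',round(np.arctan2(m[1,1],m[0,1]),3),'tilt',round(np.arccos(-m[2,2]),4),'grip',round(s['grip_width'],3),'F',np.round(s['contact_force'],1))
if len(sys.argv)<2: sys.exit()
D,T,G=[],[],[]
for leg in ' '.join(sys.argv[1:]).split('/'):
    X,Y,Z,yaw,n,g=map(float,leg.split());n=int(n);t=np.array([X,Y,Z])
    ty=np.array([np.cos(yaw),np.sin(yaw),0]);tz=np.array([0,0,-1.]);tr=R.from_matrix(np.c_[np.cross(ty,tz),ty,tz])
    p0=p
    for i in range(n):
        k=n-i
        d=(r.inv().apply(t-p)*1000/k).round(0 if k>1 else 1);v=((r.inv()*tr).as_rotvec()/k).round(3)
        D.append(d.tolist());T.append(v.tolist());G.append(g)
        p=p+r.apply(d/1000);r=r*R.from_rotvec(v)
print(json.dumps(dict(delta_pos=D,turn=T,gripper=G)).replace('.0,',',').replace('.0]',']').replace(' ','')); print(len(D))
E
python3 plan.py .480 .281 .20 1.61 12 .65
```

```text
t 1.1 p [0.2402 0.6309 0.2533] yaw 1.207 tilt 0.0001 grip 1.0 F [ 0.4 -0.1  0.2]
{"delta_pos":[[-29,-20,4],[-28,-21,4],[-28,-22,5],[-27,-23,4],[-26,-24,5],[-25,-25,4],[-24,-26,5],[-24,-26,4],[-23,-27,5],[-22,-28,4],[-21,-28,5],[-19.2,-29.6,4.3]],"turn":[[0,0,-0.034],[0,0,-0.034],[0,0,-0.033],[0,0,-0.034],[0,0,-0.033],[0,0,-0.034],[0,0,-0.033],[0,0,-0.034],[0,0,-0.033],[0,0,-0.034],[0,0,-0.033],[0,0,-0.034]],"gripper":[0.65,0.65,0.65,0.65,0.65,0.65,0.65,0.65,0.65,0.65,0.65,0.65]}
12
```

{"api": "move_arm", "payload": {
  "delta_pos": [
    [-29,-20,4],
    [-28,-21,4],
    [-28,-22,5],
    [-27,-23,4],
    [-26,-24,5],
    [-25,-25,4],
    [-24,-26,5],
    [-24,-26,4],
    [-23,-27,5],
    [-22,-28,4],
    [-21,-28,5],
    [-19,-30,4],
    [0,0,0]
  ],
  "turn": [
    [0,0,-0.034],
    [0,0,-0.034],
    [0,0,-0.034],
    [0,0,-0.034],
    [0,0,-0.034],
    [0,0,-0.034],
    [0,0,-0.034],
    [0,0,-0.034],
    [0,0,-0.034],
    [0,0,-0.034],
    [0,0,-0.034],
    [0,0,-0.034],
    [0,0,0]
  ],
  "gripper": [0.65,0.65,0.65,0.65,0.65,0.65,0.65,0.65,0.65,0.65,0.65,0.65,0.65]
}}

```text
time: 2.4
tcp_pos: [0.4916, 0.2715, 0.1975]
eef_rot: [0.001, -0.033, 0.999, 0.002]
contact_force: [0.1, -0.5, 0.1]
grip_width: 0.649
```

```bash
python3 plan.py .480 .281 .05 1.61 6 .65 / .480 .281 .028 1.61 3 .65
```

```text
t 2.4 p [0.4916 0.2715 0.1975] yaw 1.636 tilt 0.0039 grip 0.649 F [ 0.1 -0.5  0.1]
{"delta_pos":[[2,2,25],[2,2,25],[2,1,24],[2,2,25],[2,1,24],[1.3,1.9,24.5],[0,-0,7],[0,-0,8],[0,-0,7]],"turn":[[0.001,0,0.004],[0,0,0.004],[0.001,0.001,0.004],[0,0,0.005],[0.001,0.001,0.004],[0,0,0.005],[0,0,-0],[0,0,-0],[0,0,-0]],"gripper":[0.65,0.65,0.65,0.65,0.65,0.65,0.65,0.65,0.65]}
9
```

{"api": "move_arm", "payload": {
  "delta_pos": [
    [2,2,25],
    [2,2,25],
    [2,1,24],
    [2,2,25],
    [2,1,20],
    [1,2,15],
    [0,0,0]
  ],
  "turn": [
    [0,0,0.004],
    [0,0,0.004],
    [0,0,0.004],
    [0,0,0.005],
    [0,0,0.004],
    [0,0,0.005],
    [0,0,0]
  ],
  "gripper": [0.65,0.65,0.65,0.65,0.65,0.65,0.65]
}}

```text
time: 3.1
tcp_pos: [0.482, 0.2839, 0.0609]
eef_rot: [0.003, -0.017, 1.0, 0.004]
contact_force: [-0.8, -0.5, -0.6]
grip_width: 0.649
```

```bash
python3 plan.py .480 .281 .04 1.61 3 .65 / .480 .281 .028 1.61 3 .65; python3 - <<'E'
from h import *
im=bot.capture('side')[:,:,::-1]
q=np.int32(proj('side',(.48,.281,.03))[0]);x,y=q
cv2.imwrite('pics/g1.png',cv2.resize(im[y-60:y+50,x-70:x+70],None,fx=5,fy=5,interpolation=2))
E
```

```text
t 3.1 p [0.482  0.2839 0.0609] yaw 1.604 tilt 0.0101 grip 0.649 F [-0.8 -0.5 -0.6]
{"delta_pos":[[1,-1,7],[1,-1,7],[0.2,-1,6.9],[-0,0,4],[-0,0,4],[-0,0,4]],"turn":[[0.002,0.002,-0.002],[0.003,0.002,-0.002],[0.002,0.003,-0.002],[0,-0,0],[0,-0,0],[0,-0,0]],"gripper":[0.65,0.65,0.65,0.65,0.65,0.65]}
6
```

View pics/g1.png

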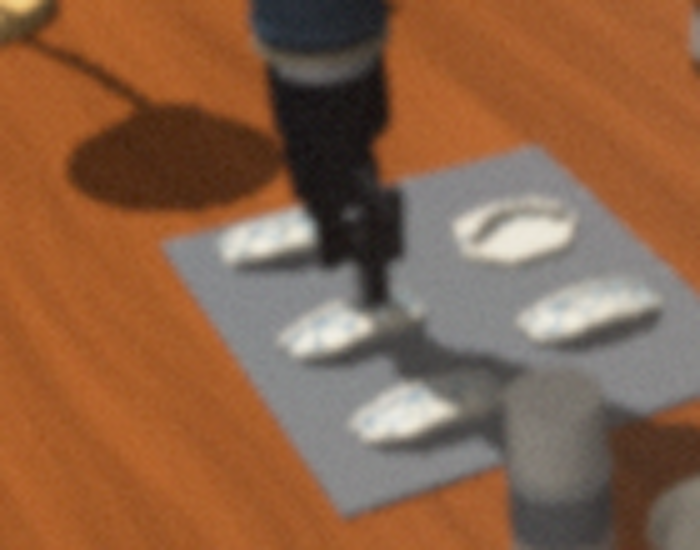

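{"api": "move_arm", "payload": {
  "delta_pos": [
    [1,-1,7],
    [1,-1,7],
    [0,-1,7],
    [0,0,5],
    [0,0,4],
    [0,0,2],
    [0,0,0]
  ],
  "turn": [
    [0.002,0.002,-0.002],
    [0.003,0.002,-0.002],
    [0.002,0.003,-0.002],
    [0,0,0],
    [0,0,0],
    [0,0,0],
    [0,0,0]
  ],
  "gripper": [0.65,0.65,0.65,0.65,0.65,0.65,0.65]
}}

```text
time: 3.85
tcp_pos: [0.4825, 0.2817, 0.0302]
eef_rot: [0.002, -0.02, 1.0, 0.001]
contact_force: [-0.8, -0.1, -0.3]
grip_width: 0.651
```

{"api": "move_arm", "payload": {
  "delta_pos": [
    [1,0,2],
    [1,0,1],
    [0,0,0],
    [0,0,0],
    [0,0,0],
    [0,0,0],
    [0,0,0],
    [0,0,0]
  ],
  "turn": [
    [0,0,0],
    [0,0,0],
    [0,0,0],
    [0,0,0],
    [0,0,0],
    [0,0,0],
    [0,0,0],
    [0,0,0]
  ],
  "gripper": [0.65,0.65,0.3,0.3,0.3,0.3,0.3,0.3]
}}

```text
time: 4.65
tcp_pos: [0.4805, 0.2819, 0.0276]
eef_rot: [0.003, -0.02, 1.0, 0.002]
contact_force: [-0.6, -0.1, 0.1]
grip_width: 0.475
```

{"api": "move_arm", "payload": {
  "delta_pos": [
    [0,0,-5],
    [0,0,-10],
    [0,0,-20],
    [0,0,-30],
    [0,0,-40],
    [0,0,-40],
    [0,0,-30],
    [0,0,-25],
    [0,0,0]
  ],
  "turn": [
    [0,0,0],
    [0,0,0],
    [0,0,0],
    [0,0,0],
    [0,0,0],
    [0,0,0],
    [0,0,0],
    [0,0,0],
    [0,0,0]
  ],
  "gripper": [0.3,0.3,0.3,0.3,0.3,0.3,0.3,0.3,0.3]
}}

```text
time: 5.55
tcp_pos: [0.4786, 0.2804, 0.2409]
eef_rot: [0.003, -0.02, 1.0, 0.002]
contact_force: [0.7, 0.6, 0.4]
grip_width: 0.472
```

```bash
python3 plan.py .613 -.283 .2 .082 17 .3; python3 - <<'E'
from h import *
im=bot.capture('side')[:,:,::-1]
x,y=np.int32(proj('side',(.48,.281,.15))[0])
cv2.imwrite('pics/g2.png',cv2.resize(im[y-60:y+80,x-70:x+70],None,fx=4,fy=4,interpolation=2))
E
```

```text
t 5.55 p [0.4786 0.2804 0.2409] yaw 1.61 tilt 0.0072 grip 0.472 F [0.7 0.6 0.4]
{"delta_pos":[[-7,-33,2],[-10,-33,2],[-12,-32,2],[-15,-30,2],[-18,-29,2],[-20,-27,3],[-23,-25,2],[-25,-23,3],[-27,-21,3],[-29,-18,2],[-30,-16,3],[-32,-13,2],[-33,-10,3],[-33,-7,2],[-34,-4,3],[-34,-1,2],[-34.2,2,2.7]],"turn":[[0,0,0.09],[0,0,0.09],[0.001,0,0.09],[0,0,0.09],[0.001,0,0.09],[0,0,0.09],[0.001,0,0.09],[0.001,0,0.09],[0,0,0.09],[0.001,0,0.09],[0,0,0.09],[0.001,0,0.09],[0,0,0.09],[0.001,0,0.09],[0,0,0.089],[0.001,0.001,0.09],[0.001,0,0.089]],"gripper":[0.3,0.3,0.3,0.3,0.3,0.3,0.3,0.3,0.3,0.3,0.3,0.3,0.3,0.3,0.3,0.3,0.3]}
17
```

View pics/g2.png

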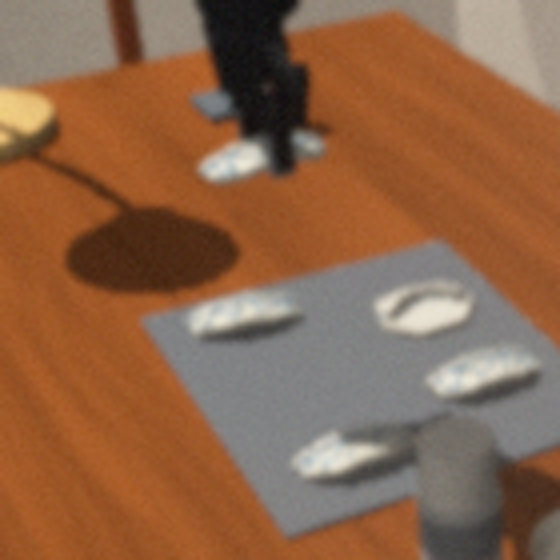

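{"api": "move_arm", "payload": {
  "delta_pos": [
    [-7,-33,0],
    [-10,-33,0],
    [-12,-32,0],
    [-15,-30,0],
    [-18,-29,0],
    [-20,-27,0],
    [-23,-25,0],
    [-25,-23,0],
    [-27,-21,0],
    [-29,-18,0],
    [-30,-16,0],
    [-32,-13,0],
    [-33,-10,0],
    [-33,-7,0],
    [-30,-4,0],
    [-22,-1,5],
    [-15,2,5],
    [0,0,0]
  ],
  "turn": [
    [0,0,0.09],
    [0,0,0.09],
    [0,0,0.09],
    [0,0,0.09],
    [0,0,0.09],
    [0,0,0.09],
    [0,0,0.09],
    [0,0,0.09],
    [0,0,0.09],
    [0,0,0.09],
    [0,0,0.09],
    [0,0,0.09],
    [0,0,0.09],
    [0,0,0.09],
    [0,0,0.09],
    [0,0,0.06],
    [0,0,0.03],
    [0,0,0]
  ],
  "gripper": [0.3,0.3,0.3,0.3,0.3,0.3,0.3,0.3,0.3,0.3,0.3,0.3,0.3,0.3,0.3,0.3,0.3,0.3]
}}

```text
time: 7.4
tcp_pos: [0.5845, -0.2704, 0.2093]
eef_rot: [-0.011, 0.665, 0.747, -0.007]
contact_force: [-0.3, -0.3, -1.1]
grip_width: 0.474
```

```bash
python3 plan.py .613 -.283 .08 .082 7 .3
```

```text
t 7.4 p [ 0.5845 -0.2704  0.2093] yaw 0.116 tilt 0.0262 grip 0.474 F [-0.3 -0.3 -1.1]
{"delta_pos":[[-2,4,18],[-2,4,18],[-2,4,19],[-3,4,18],[-2,4,19],[-2,4,18],[-2.9,4.9,18.9]],"turn":[[-0.004,-0.001,0.005],[-0.004,-0.001,0.005],[-0.003,-0.001,0.005],[-0.004,-0.001,0.005],[-0.003,-0.001,0.005],[-0.004,-0.001,0.005],[-0.003,-0.001,0.004]],"gripper":[0.3,0.3,0.3,0.3,0.3,0.3,0.3]}
7
```

{"api": "move_arm", "payload": {
  "delta_pos": [
    [-2,4,18],
    [-2,4,18],
    [-2,4,19],
    [-3,4,18],
    [-2,4,17],
    [-2,4,15],
    [-1,3,10],
    [0,0,0]
  ],
  "turn": [
    [-0.004,-0.001,0.005],
    [-0.004,-0.001,0.005],
    [-0.003,-0.001,0.005],
    [-0.004,-0.001,0.005],
    [-0.003,-0.001,0.005],
    [-0.004,-0.001,0.005],
    [-0.003,-0.001,0.004],
    [0,0,0]
  ],
  "gripper": [0.3,0.3,0.3,0.3,0.3,0.3,0.3,0.3]
}}

```text
time: 8.2
tcp_pos: [0.6134, -0.269, 0.0864]
eef_rot: [-0.004, 0.671, 0.741, 0.003]
contact_force: [0.4, -0.5, -1.4]
grip_width: 0.471
```

```bash
python3 plan.py .613 -.283 .046 .082 5 .3 / .613 -.283 .03 .082 4 .3
```

```text
t 8.2 p [ 0.6134 -0.269   0.0864] yaw 0.099 tilt 0.0093 grip 0.471 F [ 0.4 -0.5 -1.4]
{"delta_pos":[[-3,-0,8],[-3,-0,8],[-3,-1,8],[-3,-0,8],[-2.1,-0.7,8.3],[-0,0,4],[-0,0,4],[-0,0,4],[-0,0,4]],"turn":[[-0,-0.002,0.003],[-0,-0.002,0.003],[-0,-0.002,0.004],[-0.001,-0.002,0.003],[-0,-0.001,0.004],[-0,-0,-0],[-0,-0,-0],[-0,-0,-0],[-0,-0,-0]],"gripper":[0.3,0.3,0.3,0.3,0.3,0.3,0.3,0.3,0.3]}
9
```

{"api": "move_arm", "payload": {
  "delta_pos": [
    [-3,0,8],
    [-3,0,8],
    [-3,-1,8],
    [-3,0,8],
    [-2,-1,8],
    [0,0,5],
    [0,0,4],
    [0,0,3],
    [0,0,0]
  ],
  "turn": [
    [0,-0.002,0.003],
    [0,-0.002,0.003],
    [0,-0.002,0.004],
    [0,-0.002,0.003],
    [0,-0.001,0.004],
    [0,0,0],
    [0,0,0],
    [0,0,0],
    [0,0,0]
  ],
  "gripper": [0.3,0.3,0.3,0.3,0.3,0.3,0.3,0.3,0.3]
}}

```text
time: 9.1
tcp_pos: [0.613, -0.2847, 0.0315]
eef_rot: [0.001, 0.678, 0.735, -0.0]
contact_force: [-0.1, 0.4, -1.4]
grip_width: 0.467
```

```bash
python3 plan.py .613 -.283 .0285 .082 4 .3
```

```text
t 9.1 p [ 0.613  -0.2847  0.0315] yaw 0.081 tilt 0.0017 grip 0.467 F [-0.1  0.4 -1.4]
{"delta_pos":[[0,0,1],[1,0,1],[0,0,1],[0.7,0.1,0]],"turn":[[0,0,-0],[0,0.001,-0],[0,0,-0.001],[0.001,0.001,-0]],"gripper":[0.3,0.3,0.3,0.3]}
4
```

{"api": "move_arm", "payload": {
  "delta_pos": [
    [0,0,1],
    [0,0,1],
    [0,0,1],
    [0,0,1],
    [0,0,0]
  ],
  "turn": [
    [0,0,0],
    [0,0,0],
    [0,0,0],
    [0,0,0],
    [0,0,0]
  ],
  "gripper": [0.3,0.3,0.3,0.3,0.3]
}}

```text
time: 9.6
tcp_pos: [0.6137, -0.2846, 0.0281]
eef_rot: [0.002, 0.678, 0.735, 0.0]
contact_force: [-0.5, 0.8, -0.7]
grip_width: 0.471
```

{"api": "move_arm", "payload": {
  "delta_pos": [
    [0,0,1],
    [0,0,0],
    [0,0,0],
    [0,0,0],
    [0,0,-4],
    [0,0,-15],
    [0,0,-30],
    [0,0,-45],
    [0,0,-45],
    [0,0,-35],
    [0,0,-15],
    [0,0,0]
  ],
  "turn": [
    [0,0,0],
    [0,0,0],
    [0,0,0],
    [0,0,0],
    [0,0,0],
    [0,0,0],
    [0,0,0],
    [0,0,0],
    [0,0,0],
    [0,0,0],
    [0,0,0],
    [0,0,0]
  ],
  "gripper": [0.3,0.6,0.62,0.62,0.62,0.65,0.65,0.65,0.65,0.65,0.65,0.65]
}}

```text
time: 10.8
tcp_pos: [0.6126, -0.2851, 0.2311]
eef_rot: [0.003, 0.678, 0.735, 0.0]
contact_force: [0.3, 0.9, -0.1]
grip_width: 0.651
```

```bash
python3 plan.py .620 .2067 .2 1.495 16 .65; python3 - <<'E'
from h import *
for c in('top','side'):
    im=bot.capture(c); cv2.imwrite(f'pics/{c}1.png',im[:,:,::-1]); print(c,[(np.round(d['location'],3).tolist(),round(d['confidence'],2)) for d in bot.recognise('rim_a',c)])
E
```

```text
t 10.8 p [ 0.6126 -0.2851  0.2311] yaw 0.08 tilt 0.0066 grip 0.651 F [ 0.3  0.9 -0.1]
{"delta_pos":[[31,3,2],[30,6,2],[30,8,2],[29,11,2],[28,13,2],[26,16,2],[25,18,2],[23,20,2],[21,22,2],[19,24,2],[17,25,2],[15,27,2],[13,28,2],[10,29,1],[7,30,2],[4.8,30.5,1.3]],"turn":[[0,0,-0.088],[0,0,-0.088],[0,0,-0.089],[0,0.001,-0.088],[0,0.001,-0.089],[0,0,-0.088],[0,0.001,-0.089],[0,0,-0.088],[0,0.001,-0.089],[0,0,-0.088],[0,0.001,-0.089],[0,0,-0.088],[0,0.001,-0.089],[0,0,-0.088],[0,0.001,-0.089],[0.001,0,-0.088]],"gripper":[0.65,0.65,0.65,0.65,0.65,0.65,0.65,0.65,0.65,0.65,0.65,0.65,0.65,0.65,0.65,0.65]}
16
top [([0.628, 0.214, 0.022], 0.84), ([0.482, 0.171, 0.017], 0.74), ([0.619, -0.28, 0.015], 0.69), ([0.488, 0.415, 0.02], 0.59)]
side [([0.472, 0.162, 0.019], 0.84), ([0.615, -0.294, 0.021], 0.7), ([0.613, 0.206, 0.018], 0.56), ([0.482, 0.412, 0.016], 0.55), ([0.576, -0.041, 0.007], 0.33)]
```

{"api": "move_arm", "payload": {
  "delta_pos": [
    [31,3,0],
    [30,6,0],
    [30,8,0],
    [29,11,0],
    [28,13,0],
    [26,16,0],
    [25,18,0],
    [23,20,0],
    [21,22,0],
    [19,24,0],
    [17,25,0],
    [15,27,0],
    [13,28,0],
    [9,25,0],
    [5,20,0],
    [3,10,0],
    [0,0,0]
  ],
  "turn": [
    [0,0,-0.088],
    [0,0,-0.088],
    [0,0,-0.088],
    [0,0,-0.088],
    [0,0,-0.088],
    [0,0,-0.088],
    [0,0,-0.088],
    [0,0,-0.088],
    [0,0,-0.088],
    [0,0,-0.088],
    [0,0,-0.088],
    [0,0,-0.088],
    [0,0,-0.088],
    [0,0,-0.088],
    [0,0,-0.07],
    [0,0,-0.05],
    [0,0,0]
  ],
  "gripper": [0.65,0.65,0.65,0.65,0.65,0.65,0.65,0.65,0.65,0.65,0.65,0.65,0.65,0.65,0.65,0.65,0.65]
}}

```text
time: 12.7
tcp_pos: [0.5935, 0.1912, 0.1965]
eef_rot: [-0.025, 0.041, 0.999, -0.003]
contact_force: [-1.7, 0.5, -1.5]
grip_width: 0.644
```

```bash
python3 plan.py .621 .208 .07 1.495 7 .65
```

```text
t 12.7 p [0.5935 0.1912 0.1965] yaw 1.488 tilt 0.0506 grip 0.644 F [-1.7  0.5 -1.5]
{"delta_pos":[[-5,3,18],[-4,3,18],[-4,3,18],[-4,3,18],[-4,3,18],[-4,2,18],[-4.8,2.5,17.6]],"turn":[[-0.001,-0.007,-0.001],[-0.001,-0.007,-0.001],[-0.001,-0.007,-0.001],[-0.001,-0.007,-0.001],[-0.001,-0.007,-0.001],[-0.001,-0.007,-0.001],[-0.002,-0.008,-0.001]],"gripper":[0.65,0.65,0.65,0.65,0.65,0.65,0.65]}
7
```

{"api": "move_arm", "payload": {
  "delta_pos": [
    [-5,3,18],
    [-4,3,18],
    [-4,3,18],
    [-4,3,18],
    [-4,3,18],
    [-4,2,14],
    [-3,2,9],
    [0,0,0]
  ],
  "turn": [
    [-0.001,-0.008,-0.001],
    [-0.001,-0.007,-0.001],
    [-0.001,-0.007,-0.001],
    [-0.001,-0.007,-0.001],
    [-0.001,-0.007,-0.001],
    [-0.001,-0.007,-0.001],
    [-0.002,-0.006,-0.001],
    [0,0,0]
  ],
  "gripper": [0.65,0.65,0.65,0.65,0.65,0.65,0.65,0.65]
}}

```text
time: 13.5
tcp_pos: [0.6232, 0.1922, 0.0777]
eef_rot: [0.001, 0.05, 0.999, -0.005]
contact_force: [0.1, 0.7, 1.0]
grip_width: 0.65
```

```bash
python3 plan.py .621 .208 .05 1.495 4 .65 / .621 .208 .027 1.495 5 .65
```

```text
t 13.5 p [0.6232 0.1922 0.0777] yaw 1.471 tilt 0.0093 grip 0.65 F [0.1 0.7 1. ]
{"delta_pos":[[1,4,7],[1,4,7],[1,4,7],[0.6,3.7,6.6],[0,0,5],[0,0,4],[0,0,5],[0,0,4],[0,0,5]],"turn":[[-0.002,0.001,-0.006],[-0.002,0,-0.006],[-0.003,0.001,-0.006],[-0.002,0,-0.006],[-0,0,0],[-0,0,0],[-0,0,0],[-0,0,0],[-0,0,0]],"gripper":[0.65,0.65,0.65,0.65,0.65,0.65,0.65,0.65,0.65]}
9
```

{"api": "move_arm", "payload": {
  "delta_pos": [
    [1,5,7],
    [1,5,7],
    [1,4,7],
    [0,4,5],
    [0,1,0],
    [0,0,0]
  ],
  "turn": [
    [-0.002,0.001,-0.006],
    [-0.002,0,-0.006],
    [-0.003,0.001,-0.006],
    [-0.002,0,-0.006],
    [0,0,0],
    [0,0,0]
  ],
  "gripper": [0.65,0.65,0.65,0.65,0.65,0.65]
}}

```text
time: 14.1
tcp_pos: [0.6226, 0.2121, 0.0513]
eef_rot: [0.001, 0.038, 0.999, 0.001]
contact_force: [0.1, -0.5, 0.1]
grip_width: 0.651
```

```bash
python3 plan.py .621 .208 .0275 1.495 7 .65
```

```text
t 14.1 p [0.6226 0.2121 0.0513] yaw 1.496 tilt 0.0022 grip 0.651 F [ 0.1 -0.5  0.1]
{"delta_pos":[[0,-1,3],[0,-1,3],[0,-0,4],[0,-1,3],[0,-0,4],[1,-1,3],[0.4,-0.3,3.8]],"turn":[[0,0,0],[0,0,0],[0,0,0],[0,0,0],[0,0.001,0],[0.001,0,0],[0,0.001,0.001]],"gripper":[0.65,0.65,0.65,0.65,0.65,0.65,0.65]}
7
```

{"api": "move_arm", "payload": {
  "delta_pos": [
    [0,-1,3],
    [0,-1,4],
    [0,-1,4],
    [0,-1,4],
    [0,0,4],
    [1,0,3],
    [0,0,2],
    [0,0,0]
  ],
  "turn": [
    [0,0,0],
    [0,0,0],
    [0,0,0],
    [0,0,0],
    [0,0,0],
    [0,0,0],
    [0,0,0],
    [0,0,0]
  ],
  "gripper": [0.65,0.65,0.65,0.65,0.65,0.65,0.65,0.65]
}}

```text
time: 14.9
tcp_pos: [0.6216, 0.2071, 0.0255]
eef_rot: [0.001, 0.038, 0.999, 0.0]
contact_force: [-0.5, 0.8, 0.3]
grip_width: 0.649
```

{"api": "move_arm", "payload": {
  "delta_pos": [
    [0,0,-1.5],
    [0,0,0],
    [0,0,0],
    [0,0,0],
    [0,0,0],
    [0,0,0],
    [0,0,-5],
    [0,0,-10],
    [0,0,-20],
    [0,0,-30],
    [0,0,-40],
    [0,0,-40],
    [0,0,-30],
    [0,0,-30],
    [0,0,-10],
    [0,0,0]
  ],
  "turn": [
    [0,0,0],
    [0,0,0],
    [0,0,0],
    [0,0,0],
    [0,0,0],
    [0,0,0],
    [0,0,0],
    [0,0,0],
    [0,0,0],
    [0,0,0],
    [0,0,0],
    [0,0,0],
    [0,0,0],
    [0,0,0],
    [0,0,0],
    [0,0,0]
  ],
  "gripper": [0.65,0.3,0.3,0.3,0.3,0.3,0.3,0.3,0.3,0.3,0.3,0.3,0.3,0.3,0.3,0.3]
}}

```text
time: 16.5
tcp_pos: [0.6203, 0.2069, 0.2571]
eef_rot: [0.002, 0.038, 0.999, 0.001]
contact_force: [0.4, 0.2, -0.9]
grip_width: 0.474
```

```bash
python3 plan.py .528 -.290 .24 .082 17 .3
```

```text
t 16.5 p [0.6203 0.2069 0.2571] yaw 1.495 tilt 0.0054 grip 0.474 F [ 0.4  0.2 -0.9]
{"delta_pos":[[3,-30,1],[1,-30,1],[-2,-30,1],[-4,-29,1],[-7,-29,1],[-9,-28,1],[-11,-27,1],[-14,-27,1],[-16,-25,1],[-18,-24,1],[-19,-22,1],[-21,-21,1],[-23,-19,1],[-25,-17,1],[-26,-15,1],[-27,-12,1],[-27.1,-10.3,0.3]],"turn":[[0,0,0.083],[0,0,0.083],[0,0,0.083],[0,0,0.083],[0,0,0.083],[0,0,0.083],[0.001,0,0.083],[0,0,0.083],[0.001,0,0.083],[0,0,0.083],[0.001,0,0.083],[0,0,0.083],[0.001,0,0.083],[0,0,0.083],[0.001,0,0.084],[0,0,0.083],[0.001,0.001,0.084]],"gripper":[0.3,0.3,0.3,0.3,0.3,0.3,0.3,0.3,0.3,0.3,0.3,0.3,0.3,0.3,0.3,0.3,0.3]}
17
```

{"api": "move_arm", "payload": {
  "delta_pos": [
    [3,-30,-1],
    [1,-30,-1],
    [-2,-30,-1],
    [-4,-29,-1],
    [-7,-29,-1],
    [-9,-28,-1],
    [-11,-27,-1],
    [-14,-27,-1],
    [-16,-25,-1],
    [-18,-24,-1],
    [-19,-22,-1],
    [-21,-21,0],
    [-23,-19,0],
    [-25,-17,0],
    [-26,-12,0],
    [-20,-8,3],
    [-12,-4,3],
    [0,0,0]
  ],
  "turn": [
    [0,0,0.083],
    [0,0,0.083],
    [0,0,0.083],
    [0,0,0.083],
    [0,0,0.083],
    [0,0,0.083],
    [0,0,0.083],
    [0,0,0.083],
    [0,0,0.083],
    [0,0,0.083],
    [0,0,0.083],
    [0,0,0.083],
    [0,0,0.083],
    [0,0,0.083],
    [0,0,0.083],
    [0,0,0.07],
    [0,0,0.04],
    [0,0,0]
  ],
  "gripper": [0.3,0.3,0.3,0.3,0.3,0.3,0.3,0.3,0.3,0.3,0.3,0.3,0.3,0.3,0.3,0.3,0.3,0.3]
}}

```text
time: 18.3
tcp_pos: [0.5067, -0.2851, 0.2444]
eef_rot: [-0.009, 0.684, 0.729, -0.006]
contact_force: [-0.2, 0.1, -0.8]
grip_width: 0.476
```

```bash
python3 plan.py .528 -.290 .085 .082 8 .3
```

```text
t 18.3 p [ 0.5067 -0.2851  0.2444] yaw 0.063 tilt 0.0207 grip 0.476 F [-0.2  0.1 -0.8]
{"delta_pos":[[-1,3,20],[-1,3,20],[-1,3,20],[-1,3,20],[-1,3,20],[-1,3,20],[-0,2,20],[-0.8,2.7,19.1]],"turn":[[-0.002,-0.001,-0.002],[-0.003,-0.001,-0.002],[-0.002,-0.001,-0.002],[-0.003,-0,-0.003],[-0.002,-0.001,-0.002],[-0.003,-0,-0.003],[-0.002,-0.001,-0.002],[-0.003,-0,-0.003]],"gripper":[0.3,0.3,0.3,0.3,0.3,0.3,0.3,0.3]}
8
```

{"api": "move_arm", "payload": {
  "delta_pos": [
    [-1,3,20],
    [-1,3,20],
    [-1,3,20],
    [-1,3,20],
    [-1,3,20],
    [-1,3,20],
    [0,2,18],
    [0,1,10],
    [0,0,0]
  ],
  "turn": [
    [-0.002,-0.001,-0.002],
    [-0.003,-0.001,-0.002],
    [-0.002,-0.001,-0.002],
    [-0.003,0,-0.003],
    [-0.002,-0.001,-0.002],
    [-0.003,0,-0.003],
    [-0.002,-0.001,-0.002],
    [-0.003,0,-0.003],
    [0,0,0]
  ],
  "gripper": [0.3,0.3,0.3,0.3,0.3,0.3,0.3,0.3,0.3]
}}

```text
time: 19.2
tcp_pos: [0.5324, -0.2747, 0.0884]
eef_rot: [-0.003, 0.669, 0.744, 0.004]
contact_force: [-0.4, -0.3, -0.5]
grip_width: 0.473
```

```bash
python3 plan.py .528 -.290 .05 .082 5 .3 / .528 -.29 .029 .082 5 .3
```

```text
t 19.2 p [ 0.5324 -0.2747  0.0884] yaw 0.106 tilt 0.0105 grip 0.473 F [-0.4 -0.3 -0.5]
{"delta_pos":[[-3,-1,8],[-3,-1,8],[-3,-1,7],[-3,-1,8],[-3.1,-1.9,7.3],[0,0,4],[0,0,4],[0,0,4],[0,0,5],[0,0,4]],"turn":[[0.001,-0.002,0.005],[0,-0.002,0.005],[0.001,-0.002,0.005],[0,-0.002,0.005],[0.001,-0.002,0.004],[-0,-0,0],[-0,-0,0],[-0,-0,0],[-0,-0,0],[-0,-0,0]],"gripper":[0.3,0.3,0.3,0.3,0.3,0.3,0.3,0.3,0.3,0.3]}
10
```

{"api": "move_arm", "payload": {
  "delta_pos": [
    [-3,-1,8],
    [-3,-1,8],
    [-3,-1,8],
    [-3,-1,8],
    [-3,-1,7],
    [0,0,5],
    [0,0,5],
    [0,0,4],
    [0,0,3],
    [0,0,2],
    [0,0,0]
  ],
  "turn": [
    [0.001,-0.002,0.005],
    [0,-0.002,0.005],
    [0.001,-0.002,0.005],
    [0,-0.002,0.005],
    [0.001,-0.002,0.004],
    [0,0,0],
    [0,0,0],
    [0,0,0],
    [0,0,0],
    [0,0,0],
    [0,0,0]
  ],
  "gripper": [0.3,0.3,0.3,0.3,0.3,0.3,0.3,0.3,0.3,0.3,0.3]
}}

```text
time: 20.3
tcp_pos: [0.53, -0.2914, 0.0277]
eef_rot: [0.002, 0.678, 0.735, 0.0]
contact_force: [-1.2, -1.1, -1.0]
grip_width: 0.471
```

{"api": "move_arm", "payload": {
  "delta_pos": [
    [0,0,1],
    [0,0,0],
    [0,0,0],
    [0,0,0],
    [0,0,-4],
    [0,0,-15],
    [0,0,-30],
    [0,0,-45],
    [0,0,-45],
    [0,0,-40],
    [0,0,-20],
    [0,0,0]
  ],
  "turn": [
    [0,0,0],
    [0,0,0],
    [0,0,0],
    [0,0,0],
    [0,0,0],
    [0,0,0],
    [0,0,0],
    [0,0,0],
    [0,0,0],
    [0,0,0],
    [0,0,0],
    [0,0,0]
  ],
  "gripper": [0.3,0.6,0.62,0.62,0.62,0.65,0.65,0.65,0.65,0.65,0.65,0.65]
}}

```text
time: 21.5
tcp_pos: [0.5285, -0.2917, 0.2416]
eef_rot: [0.003, 0.678, 0.735, 0.001]
contact_force: [0.6, -0.6, -0.3]
grip_width: 0.653
```

```bash
python3 plan.py .477 .165 .26 1.55 17 .65
```

```text
t 21.5 p [ 0.5285 -0.2917  0.2416] yaw 0.08 tilt 0.0069 grip 0.653 F [ 0.6 -0.6 -0.3]
{"delta_pos":[[27,-1,-1],[27,1,-1],[27,4,-1],[26,6,-1],[26,8,-1],[25,11,-1],[24,13,-1],[23,15,-1],[21,16,-1],[20,18,-1],[18,20,-1],[16,21,-1],[14,23,-1],[13,24,-2],[10,25,-1],[8,26,-2],[6.2,26.6,-1.1]],"turn":[[0,0,-0.086],[0,0,-0.087],[0,0,-0.086],[0,0.001,-0.087],[0,0,-0.086],[0,0.001,-0.087],[0,0.001,-0.086],[0,0,-0.087],[0,0.001,-0.086],[0,0,-0.087],[0,0.001,-0.086],[0,0,-0.087],[0,0.001,-0.086],[0,0,-0.087],[0,0.001,-0.086],[0,0,-0.087],[0.001,0.001,-0.086]],"gripper":[0.65,0.65,0.65,0.65,0.65,0.65,0.65,0.65,0.65,0.65,0.65,0.65,0.65,0.65,0.65,0.65,0.65]}
17
```

{"api": "move_arm", "payload": {
  "delta_pos": [
    [27,4,-4],
    [27,6,-4],
    [27,8,-4],
    [26,10,-3],
    [26,11,-3],
    [25,12,-3],
    [24,13,-3],
    [23,14,-3],
    [22,15,-3],
    [21,17,-3],
    [19,19,-3],
    [18,20,-2],
    [17,22,-2],
    [16,22,0],
    [12,20,0],
    [8,14,0],
    [4,8,0],
    [0,0,0]
  ],
  "turn": [
    [0,0,-0.086],
    [0,0,-0.087],
    [0,0,-0.086],
    [0,0,-0.087],
    [0,0,-0.086],
    [0,0,-0.087],
    [0,0,-0.086],
    [0,0,-0.087],
    [0,0,-0.086],
    [0,0,-0.087],
    [0,0,-0.086],
    [0,0,-0.087],
    [0,0,-0.086],
    [0,0,-0.087],
    [0,0,-0.086],
    [0,0,-0.07],
    [0,0,-0.05],
    [0,0,0]
  ],
  "gripper": [0.65,0.65,0.65,0.65,0.65,0.65,0.65,0.65,0.65,0.65,0.65,0.65,0.65,0.65,0.65,0.65,0.65,0.65]
}}

```text
time: 23.3
tcp_pos: [0.4593, 0.1469, 0.2812]
eef_rot: [0.0, 0.008, 1.0, -0.004]
contact_force: [-0.3, -0.2, -0.3]
grip_width: 0.651
```

```bash
python3 plan.py .477 .165 .06 1.55 9 .65
```

```text
t 23.3 p [0.4593 0.1469 0.2812] yaw 1.555 tilt 0.0086 grip 0.651 F [-0.3 -0.2 -0.3]
{"delta_pos":[[-2,2,25],[-2,2,25],[-2,2,24],[-2,2,25],[-2,2,24],[-2,2,25],[-2,2,24],[-2,3,25],[-1.2,2.4,24.1]],"turn":[[-0.001,0,0.001],[-0.001,0,0.001],[-0.001,0,0],[-0.001,0,0.001],[-0.001,0,0],[-0.001,0,0.001],[-0.001,0,0],[-0.001,0.001,0.001],[-0.001,0,0]],"gripper":[0.65,0.65,0.65,0.65,0.65,0.65,0.65,0.65,0.65]}
9
```

{"api": "move_arm", "payload": {
  "delta_pos": [
    [-2,2,25],
    [-2,2,25],
    [-2,2,24],
    [-2,3,25],
    [-2,3,24],
    [-2,3,25],
    [-2,3,24],
    [-2,3,24],
    [-1,2,12],
    [0,0,0]
  ],
  "turn": [
    [-0.001,0,0.001],
    [-0.001,0,0.001],
    [-0.001,0,0],
    [-0.001,0,0.001],
    [-0.001,0,0],
    [-0.001,0,0.001],
    [-0.001,0,0],
    [-0.001,0.001,0.001],
    [-0.001,0,0],
    [0,0,0]
  ],
  "gripper": [0.65,0.65,0.65,0.65,0.65,0.65,0.65,0.65,0.65,0.65]
}}

```text
time: 24.3
tcp_pos: [0.4851, 0.1562, 0.0666]
eef_rot: [0.004, 0.023, 1.0, -0.003]
contact_force: [-1.0, -0.2, -0.3]
grip_width: 0.649
```

```bash
python3 plan.py .477 .165 .0275 1.55 8 .65
```

```text
t 24.3 p [0.4851 0.1562 0.0666] yaw 1.524 tilt 0.0087 grip 0.649 F [-1.  -0.2 -0.3]
{"delta_pos":[[1,1,5],[1,1,5],[1,1,5],[1,1,5],[1,1,5],[1,1,5],[1,1,5],[1.5,1.6,4.1]],"turn":[[-0.001,0.001,-0.003],[-0.001,0.001,-0.003],[-0.001,0.001,-0.003],[-0,0.001,-0.003],[-0.001,0.001,-0.003],[-0,0.001,-0.004],[-0.001,0.001,-0.003],[-0,0,-0.004]],"gripper":[0.65,0.65,0.65,0.65,0.65,0.65,0.65,0.65]}
8
```

{"api": "move_arm", "payload": {
  "delta_pos": [
    [2,2,5],
    [2,2,5],
    [2,2,4],
    [1,2,2],
    [1,1,0],
    [0,0,0]
  ],
  "turn": [
    [-0.001,0.002,-0.006],
    [-0.001,0.002,-0.006],
    [-0.001,0.001,-0.006],
    [0,0.001,-0.005],
    [0,0,0],
    [0,0,0]
  ],
  "gripper": [0.65,0.65,0.65,0.65,0.65,0.65]
}}

```text
time: 24.9
tcp_pos: [0.4785, 0.1657, 0.0524]
eef_rot: [0.002, 0.012, 1.0, -0.0]
contact_force: [0.1, -0.1, 0.3]
grip_width: 0.642
```

```bash
python3 plan.py .477 .165 .0275 1.55 7 .65
```

```text
t 24.9 p [0.4785 0.1657 0.0524] yaw 1.548 tilt 0.0048 grip 0.642 F [ 0.1 -0.1  0.3]
{"delta_pos":[[0,-0,4],[0,-0,3],[0,-0,4],[0,-0,3],[1,-0,4],[0,-0,3],[0.5,-0.7,3.9]],"turn":[[-0,0.001,-0],[-0,0.001,-0],[-0,0.001,-0],[-0,0,-0.001],[-0,0.001,-0],[-0,0,-0.001],[-0.001,0.001,-0]],"gripper":[0.65,0.65,0.65,0.65,0.65,0.65,0.65]}
7
```

{"api": "move_arm", "payload": {
  "delta_pos": [
    [0,0,4],
    [0,0,4],
    [0,0,4],
    [0,0,4],
    [1,0,4],
    [0,0,3],
    [0,0,1],
    [0,0,0]
  ],
  "turn": [
    [0,0,0],
    [0,0.001,0],
    [0,0.001,0],
    [0,0,0],
    [0,0,0],
    [0,0,0],
    [0,0,0],
    [0,0,0]
  ],
  "gripper": [0.65,0.65,0.65,0.65,0.65,0.65,0.65,0.65]
}}

```text
time: 25.7
tcp_pos: [0.4777, 0.1656, 0.0263]
eef_rot: [0.001, 0.012, 1.0, -0.0]
contact_force: [-0.4, -0.4, 0.3]
grip_width: 0.65
```

{"api": "move_arm", "payload": {
  "delta_pos": [
    [0,0,-1],
    [0,0,0],
    [0,0,0],
    [0,0,0],
    [0,0,0],
    [0,0,0],
    [0,0,-5],
    [0,0,-10],
    [0,0,-20],
    [0,0,-30],
    [0,0,-40],
    [0,0,-40],
    [0,0,-40],
    [0,0,-30],
    [0,0,-10],
    [0,0,0]
  ],
  "turn": [
    [0,0,0],
    [0,0,0],
    [0,0,0],
    [0,0,0],
    [0,0,0],
    [0,0,0],
    [0,0,0],
    [0,0,0],
    [0,0,0],
    [0,0,0],
    [0,0,0],
    [0,0,0],
    [0,0,0],
    [0,0,0],
    [0,0,0],
    [0,0,0]
  ],
  "gripper": [0.65,0.3,0.3,0.3,0.3,0.3,0.3,0.3,0.3,0.3,0.3,0.3,0.3,0.3,0.3,0.3]
}}

```text
time: 27.3
tcp_pos: [0.4755, 0.1648, 0.2687]
eef_rot: [0.003, 0.012, 1.0, 0.0]
contact_force: [0.5, -0.5, -0.4]
grip_width: 0.476
```

```bash
python3 plan.py .56 -.05 .28 .9 8 .3 / .443 -.297 .25 .082 9 .3;  python3 - <<'E'
from fit import *
ims={}
for c in('top',):
    im=bot.capture(c); cv2.imwrite(f'pics/{c}2.png',im[:,:,::-1]); ims[c]=im[:,:,::-1]
    print([(np.round(d['location'],3).tolist(),round(d['confidence'],2)) for d in bot.recognise('rim_a',c)])
    for g in ((.613,-.283,-1.49),(.53,-.29,-1.49)): print(fitsherd(ims,g,.004))
E
```

```text
t 27.3 p [0.4755 0.1648 0.2687] yaw 1.547 tilt 0.0057 grip 0.476 F [ 0.5 -0.5 -0.4]
{"delta_pos":[[-11,-27,-1],[-13,-26,-1],[-15,-24,-2],[-17,-23,-1],[-19,-22,-2],[-21,-20,-1],[-23,-18,-2],[-23.7,-15.8,-1.2],[-7,-30,3],[-10,-29,3],[-12,-28,3],[-14,-27,3],[-17,-25,4],[-19,-23,3],[-21,-22,4],[-23,-19,3],[-25.1,-17.7,4]],"turn":[[0,0.001,0.081],[0,0.001,0.081],[0,0.001,0.081],[0,0,0.081],[0.001,0,0.081],[0,0.001,0.081],[0.001,0,0.08],[0,0.001,0.081],[0,-0,0.091],[0,-0,0.091],[0,-0,0.091],[0,-0,0.091],[0,-0,0.091],[0,-0,0.091],[0,-0,0.091],[0,-0,0.09],[0,-0,0.091]],"gripper":[0.3,0.3,0.3,0.3,0.3,0.3,0.3,0.3,0.3,0.3,0.3,0.3,0.3,0.3,0.3,0.3,0.3]}
17
[([0.534, -0.287, 0.022], 0.78), ([0.618, -0.286, 0.015], 0.69), ([0.509, 0.153, 0.255], 0.61)]
(array([ 0.62026951, -0.2706501 , -1.91117044]), [np.float64(0.2283975577210788)])
(array([ 0.58977869, -0.29496113, -2.009369  ]), [np.float64(0.22936517508945442)])
```

{"api": "move_arm", "payload": {
  "delta_pos": [
    [-11,-27,-2],
    [-13,-26,-2],
    [-15,-24,-2],
    [-17,-23,-2],
    [-19,-22,-2],
    [-21,-20,-2],
    [-23,-18,-2],
    [-24,-16,-2],
    [-7,-30,-1],
    [-10,-29,-1],
    [-12,-28,0],
    [-14,-27,0],
    [-17,-25,0],
    [-19,-23,0],
    [-21,-20,0],
    [-16,-12,0],
    [-10,-6,0],
    [0,0,0]
  ],
  "turn": [
    [0,0,0.081],
    [0,0,0.081],
    [0,0,0.081],
    [0,0,0.081],
    [0,0,0.081],
    [0,0,0.081],
    [0,0,0.08],
    [0,0,0.081],
    [0,0,0.091],
    [0,0,0.091],
    [0,0,0.091],
    [0,0,0.091],
    [0,0,0.091],
    [0,0,0.091],
    [0,0,0.091],
    [0,0,0.07],
    [0,0,0.05],
    [0,0,0]
  ],
  "gripper": [0.3,0.3,0.3,0.3,0.3,0.3,0.3,0.3,0.3,0.3,0.3,0.3,0.3,0.3,0.3,0.3,0.3,0.3]
}}

```text
time: 29.2
tcp_pos: [0.4375, -0.2825, 0.2644]
eef_rot: [-0.015, 0.675, 0.737, -0.014]
contact_force: [0.4, 0.5, -0.0]
grip_width: 0.473
```

```bash
python3 plan.py .443 -.297 .085 .082 8 .3
```

```text
t 29.2 p [ 0.4375 -0.2825  0.2644] yaw 0.088 tilt 0.0407 grip 0.473 F [ 0.4  0.5 -0. ]
{"delta_pos":[[-2,1,22],[-2,1,22],[-2,1,23],[-2,1,22],[-2,1,23],[-2,1,22],[-2,1,23],[-1.3,1.4,22.2]],"turn":[[-0.005,-0,0.001],[-0.005,-0.001,0.001],[-0.005,-0,0.001],[-0.005,-0.001,0.001],[-0.005,-0,0.001],[-0.005,-0.001,0],[-0.005,-0,0.001],[-0.006,-0.001,0]],"gripper":[0.3,0.3,0.3,0.3,0.3,0.3,0.3,0.3]}
8
```

{"api": "move_arm", "payload": {
  "delta_pos": [
    [-2,1,22],
    [-2,1,22],
    [-2,1,23],
    [-2,1,22],
    [-2,1,23],
    [-2,1,22],
    [-2,1,21],
    [-2,1,12],
    [0,0,0]
  ],
  "turn": [
    [-0.005,0,0.001],
    [-0.005,-0.001,0.001],
    [-0.005,0,0.001],
    [-0.005,-0.001,0.001],
    [-0.005,0,0.001],
    [-0.005,-0.001,0],
    [-0.005,0,0.001],
    [-0.006,-0.001,0],
    [0,0,0]
  ],
  "gripper": [0.3,0.3,0.3,0.3,0.3,0.3,0.3,0.3,0.3]
}}

```text
time: 30.1
tcp_pos: [0.4526, -0.2845, 0.0881]
eef_rot: [-0.001, 0.667, 0.745, 0.004]
contact_force: [0.6, -0.7, -0.5]
grip_width: 0.468
```

```bash
python3 plan.py .443 -.297 .05 .082 5 .3 / .443 -.297 .029 .082 5 .3
```

```text
t 30.1 p [ 0.4526 -0.2845  0.0881] yaw 0.111 tilt 0.0094 grip 0.468 F [ 0.6 -0.7 -0.5]
{"delta_pos":[[-2,-2,8],[-2,-2,7],[-3,-2,8],[-2,-2,7],[-2.6,-2.9,8],[-0,0,4],[-0,0,4],[-0,0,4],[-0,0,4],[-0,0.1,5]],"turn":[[0.001,-0.002,0.006],[0.001,-0.002,0.006],[0.001,-0.001,0.006],[0.001,-0.002,0.006],[0.001,-0.001,0.005],[-0,-0,0],[-0,-0,0],[-0,-0,0],[-0,-0,0],[-0,-0,0]],"gripper":[0.3,0.3,0.3,0.3,0.3,0.3,0.3,0.3,0.3,0.3]}
10
```

{"api": "move_arm", "payload": {
  "delta_pos": [
    [-2,-2,8],
    [-3,-2,8],
    [-3,-2,8],
    [-3,-2,8],
    [-2,-2,7],
    [0,0,5],
    [0,0,5],
    [0,0,4],
    [0,0,3],
    [0,0,2],
    [0,0,0]
  ],
  "turn": [
    [0.001,-0.002,0.006],
    [0.001,-0.002,0.006],
    [0.001,-0.001,0.006],
    [0.001,-0.002,0.006],
    [0.001,-0.001,0.005],
    [0,0,0],
    [0,0,0],
    [0,0,0],
    [0,0,0],
    [0,0,0],
    [0,0,0]
  ],
  "gripper": [0.3,0.3,0.3,0.3,0.3,0.3,0.3,0.3,0.3,0.3,0.3]
}}

```text
time: 31.2
tcp_pos: [0.4457, -0.298, 0.0277]
eef_rot: [0.001, 0.677, 0.736, 0.001]
contact_force: [-1.0, 0.9, 5.2]
grip_width: 0.471
```

{"api": "move_arm", "payload": {
  "delta_pos": [
    [0,0,0],
    [0,0,0],
    [0,0,0],
    [0,0,-4],
    [0,0,-15],
    [0,0,-30],
    [0,0,-45],
    [0,0,-48],
    [0,0,-48],
    [0,0,-48],
    [0,0,-35],
    [0,0,-15],
    [0,0,0]
  ],
  "turn": [
    [0,0,0],
    [0,0,0],
    [0,0,0],
    [0,0,0],
    [0,0,0],
    [0,0,0],
    [0,0,0],
    [0,0,0],
    [0,0,0],
    [0,0,0],
    [0,0,0],
    [0,0,0],
    [0,0,0]
  ],
  "gripper": [0.6,0.62,0.62,0.62,0.65,0.65,0.65,0.65,0.95,0.95,0.95,0.95,0.95]
}}

```text
time: 32.5
tcp_pos: [0.4437, -0.2978, 0.3295]
eef_rot: [0.001, 0.677, 0.736, 0.001]
contact_force: [0.4, -0.3, -0.8]
grip_width: 0.95
```

```bash
python3 plan.py .438 -.084 .29 .08 10 .95; python3 - <<'E'
from h import *
for c in('top','side'):
    im=bot.capture(c); cv2.imwrite(f'pics/{c}3.png',im[:,:,::-1]); print(c,[(np.round(d['location'],3).tolist(),round(d['confidence'],2)) for d in bot.recognise('rim_a',c)],[(np.round(d['location'],3).tolist(),round(d['confidence'],2)) for d in bot.recognise('cap',c)])
v=rect(cv2.imread('pics/side3.png'),'side',.36,.70,-.40,0,.015,1200);cv2.imwrite('pics/v3.png',cv2.resize(cv2.imread('pics/side3.png')[150:360,150:400],None,fx=3,fy=2.8,interpolation=2))
E
```

```text
t 32.5 p [ 0.4437 -0.2978  0.3295] yaw 0.083 tilt 0.0023 grip 0.95 F [ 0.4 -0.3 -0.8]
{"delta_pos":[[21,1,4],[21,1,4],[21,1,4],[22,1,4],[21,1,4],[22,1,4],[21,1,4],[22,2,4],[21,1,4],[21.6,1.8,3.4]],"turn":[[0,0,0],[0,0,0],[0,0,0],[0,0,0],[0,0,0],[0,0,0.001],[0.001,0,0],[0,0,0.001],[0.001,0,0],[0,0,0.001]],"gripper":[0.95,0.95,0.95,0.95,0.95,0.95,0.95,0.95,0.95,0.95]}
10
top [([0.536, -0.288, 0.022], 0.92), ([0.62, -0.285, 0.015], 0.74), ([0.447, -0.294, 0.02], 0.59), ([0.485, 0.413, 0.022], 0.55), ([0.515, -0.288, 0.004], 0.51)] [([0.44, -0.079, 0.192], 0.52)]
side [([0.617, -0.293, 0.018], 0.91), ([0.53, -0.304, 0.021], 0.84), ([0.444, -0.312, 0.02], 0.71), ([0.43, -0.101, 0.184], 0.62), ([0.484, 0.414, 0.019], 0.61)] [([0.429, -0.102, 0.183], 0.73), ([0.502, -0.286, 0.005], 0.54), ([0.63, 0.333, 0.008], 0.52)]
```

View pics/v3.png

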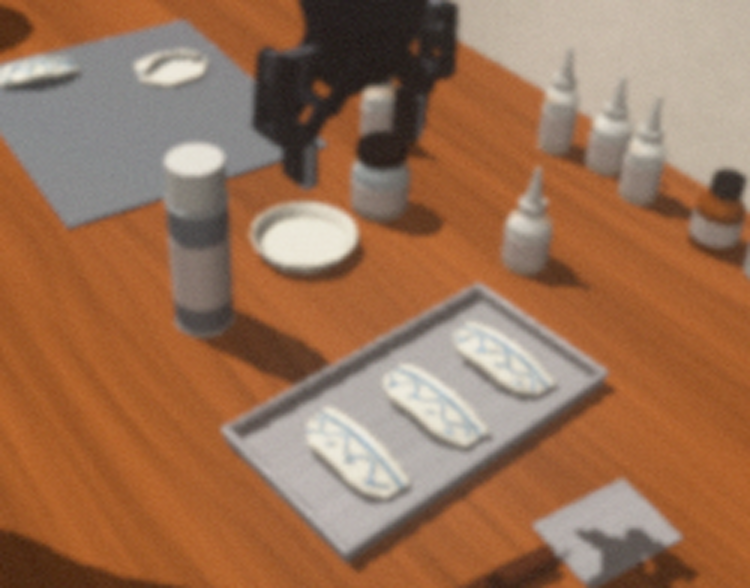

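{"api": "move_arm", "payload": {
  "delta_pos": [
    [21,1,0],
    [21,1,0],
    [21,1,0],
    [22,1,0],
    [21,1,0],
    [22,1,2],
    [21,1,2],
    [20,1,2],
    [14,1,2],
    [8,0,2],
    [0,0,0]
  ],
  "turn": [
    [0,0,0],
    [0,0,0],
    [0,0,0],
    [0,0,0],
    [0,0,0],
    [0,0,0],
    [0,0,0],
    [0,0,0],
    [0,0,0],
    [0,0,0],
    [0,0,0]
  ],
  "gripper": [0.95,0.95,0.95,0.95,0.95,0.95,0.95,0.95,0.95,0.95,0.95]
}}

```text
time: 33.9
tcp_pos: [0.4317, -0.098, 0.3053]
eef_rot: [-0.01, 0.678, 0.735, -0.007]
contact_force: [-0.2, -0.6, -0.0]
grip_width: 0.951
```

```bash
python3 plan.py .439 -.082 .24 .08 8 .95
```

```text
t 33.9 p [ 0.4317 -0.098   0.3053] yaw 0.08 tilt 0.025 grip 0.951 F [-0.2 -0.6 -0. ]
{"delta_pos":[[2,1,8],[2,1,8],[2,1,8],[2,1,8],[2,1,8],[2,2,8],[2,1,9],[1.2,1.4,8.2]],"turn":[[-0.003,-0.001,0],[-0.003,-0.001,0],[-0.003,-0.001,0],[-0.003,-0.001,0],[-0.003,-0.001,0],[-0.003,-0,0],[-0.003,-0.001,0],[-0.003,-0,0]],"gripper":[0.95,0.95,0.95,0.95,0.95,0.95,0.95,0.95]}
8
```

{"api": "move_arm", "payload": {
  "delta_pos": [
    [2,1,8],
    [2,1,8],
    [2,1,8],
    [2,1,8],
    [2,1,8],
    [2,1,8],
    [2,0,6],
    [0,0,3],
    [0,0,0]
  ],
  "turn": [
    [-0.003,-0.001,0],
    [-0.003,-0.001,0],
    [-0.003,-0.001,0],
    [-0.003,-0.001,0],
    [-0.003,-0.001,0],
    [-0.003,-0.001,0],
    [-0.003,0,0],
    [-0.003,0,0],
    [0,0,0]
  ],
  "gripper": [0.95,0.95,0.95,0.95,0.95,0.95,0.95,0.95,0.95]
}}

```text
time: 34.8
tcp_pos: [0.4354, -0.0851, 0.2418]
eef_rot: [0.0, 0.68, 0.733, -0.001]
contact_force: [0.1, 0.0, 0.3]
grip_width: 0.951
```

```bash
python3 plan.py .439 -.082 .185 .08 8 .95
```

```text
t 34.8 p [ 0.4354 -0.0851  0.2418] yaw 0.076 tilt 0.0018 grip 0.951 F [0.1 0.  0.3]
{"delta_pos":[[0,0,7],[0,1,7],[0,0,7],[1,1,7],[0,0,7],[1,1,7],[0,0,7],[0.9,0.9,7.8]],"turn":[[-0,0,-0],[-0,0,-0.001],[-0,0,-0],[-0,0,-0.001],[-0,0,-0],[-0,0.001,-0.001],[-0,0,-0],[-0.001,0.001,-0.001]],"gripper":[0.95,0.95,0.95,0.95,0.95,0.95,0.95,0.95]}
8
```

{"api": "move_arm", "payload": {
  "delta_pos": [
    [1,1,3],
    [1,1,7],
    [1,1,8],
    [1,1,8],
    [0,0,9],
    [0,0,9],
    [0,0,7],
    [0,0,4],
    [0,0,2],
    [0,0,0]
  ],
  "turn": [
    [0,0,0],
    [0,0,0],
    [0,0,0],
    [0,0,0],
    [0,0,0],
    [0,0,0],
    [0,0,0],
    [0,0,0],
    [0,0,0],
    [0,0,0]
  ],
  "gripper": [0.95,0.95,0.95,0.95,0.95,0.95,0.95,0.95,0.95,0.95]
}}

```text
time: 35.8
tcp_pos: [0.4396, -0.0808, 0.1797]
eef_rot: [0.001, 0.68, 0.733, -0.001]
contact_force: [0.1, -0.3, -0.3]
grip_width: 0.95
```

{"api": "move_arm", "payload": {
  "delta_pos": [
    [0,0,0],
    [0,0,0],
    [0,0,0],
    [0,0,0],
    [0,0,0],
    [0,0,0],
    [0,0,0],
    [0,0,0],
    [0,0,0],
    [0,0,0]
  ],
  "turn": [
    [0,0,0],
    [0,0,0],
    [0,0,0],
    [0,0,0],
    [0,0,0],
    [0,0,0],
    [0,0,0],
    [0,0,0],
    [0,0,0],
    [0,0,0]
  ],
  "gripper": [0.85,0.75,0.7,0.67,0.64,0.61,0.58,0.55,0.5,0.45]
}}

```text
time: 36.8
tcp_pos: [0.4405, -0.081, 0.1814]
eef_rot: [0.002, 0.68, 0.733, 0.0]
contact_force: [-0.3, -1.0, -0.2]
grip_width: 0.565
```

Gripped at cap width. Lift straight up slowly, then faster.

{"api": "move_arm", "payload": {
  "delta_pos": [
    [0,0,0],
    [0,0,-3],
    [0,0,-5],
    [0,0,-8],
    [0,0,-10],
    [0,0,-12],
    [0,0,-15],
    [0,0,-15],
    [0,0,-10],
    [0,0,-5],
    [0,0,0]
  ],
  "turn": [
    [0,0,0],
    [0,0,0],
    [0,0,0],
    [0,0,0],
    [0,0,0],
    [0,0,0],
    [0,0,0],
    [0,0,0],
    [0,0,0],
    [0,0,0],
    [0,0,0]
  ],
  "gripper": [0.4,0.4,0.4,0.4,0.4,0.4,0.4,0.4,0.4,0.4,0.4]
}}

```text
time: 37.9
tcp_pos: [0.4404, -0.0813, 0.2731]
eef_rot: [0.003, 0.68, 0.733, 0.001]
contact_force: [0.2, -0.4, -0.1]
grip_width: 0.563
```

```bash
python3 plan.py .576 -.045 .25 .08 9 .4; python3 - <<'E'
from h import *
for c in('top','side'):
    im=bot.capture(c); cv2.imwrite(f'pics/{c}4.png',im[:,:,::-1]); print(c,*[(l,[(np.round(d['location'],3).tolist(),round(d['confidence'],2)) for d in bot.recognise(l,c)]) for l in('cap','can','dish')])
cv2.imwrite('pics/v4.png',cv2.resize(cv2.imread('pics/side4.png')[110:300,150:320],None,fx=3,fy=3,interpolation=2))
E
```

```text
t 37.9 p [ 0.4404 -0.0813  0.2731] yaw 0.075 tilt 0.0062 grip 0.563 F [ 0.2 -0.4 -0.1]
{"delta_pos":[[3,15,3],[3,15,3],[3,15,3],[3,15,2],[3,16,3],[3,15,2],[3,16,2],[2,15,3],[2.8,16,2.4]],"turn":[[0.001,0,-0.001],[0.001,0,-0.001],[0.001,0,-0],[0,0,-0.001],[0.001,0,-0],[0,0.001,-0.001],[0.001,0,-0],[0,0.001,-0.001],[0.001,0,-0]],"gripper":[0.4,0.4,0.4,0.4,0.4,0.4,0.4,0.4,0.4]}
9
top ('cap', []) ('can', []) ('dish', [([0.58, -0.043, 0.003], 0.75), ([0.633, 0.339, 0.009], 0.64)])
side ('cap', [([0.438, -0.099, 0.27], 0.63), ([0.542, -0.459, 0.0], 0.29), ([0.508, 0.224, 0.006], 0.27)]) ('can', [([0.426, -0.105, 0.094], 0.68)]) ('dish', [([0.575, -0.042, 0.008], 0.94)])
```

View pics/v4.png

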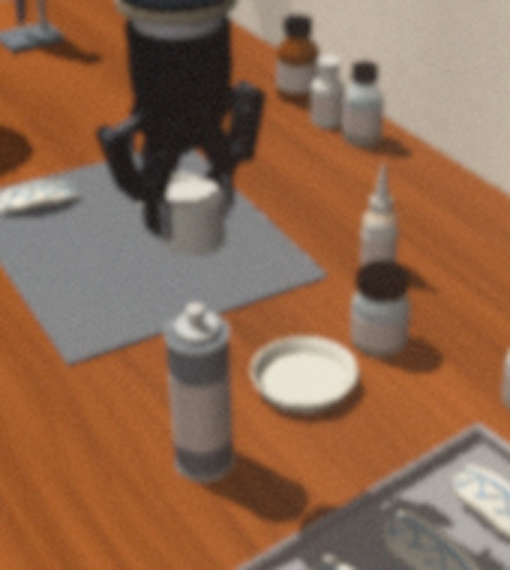

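{"api": "move_arm", "payload": {
  "delta_pos": [
    [3,15,0],
    [3,15,0],
    [3,15,2],
    [3,15,2],
    [3,16,3],
    [3,15,3],
    [3,13,3],
    [2,10,3],
    [2,6,3],
    [0,0,0]
  ],
  "turn": [
    [0.001,0,0],
    [0.001,0,0],
    [0,0,0],
    [0,0,0],
    [0,0,0],
    [0,0,0],
    [0,0,0],
    [0,0,0],
    [0,0,0],
    [0,0,0]
  ],
  "gripper": [0.4,0.4,0.4,0.4,0.4,0.4,0.4,0.4,0.4,0.4]
}}

```text
time: 39.3
tcp_pos: [0.5706, -0.042, 0.249]
eef_rot: [0.001, 0.679, 0.734, -0.001]
contact_force: [-0.8, 0.5, 0.3]
grip_width: 0.565
```

```bash
python3 plan.py .576 -.045 .08 .07 10 .4
```

```text
t 39.3 p [ 0.5706 -0.042   0.249 ] yaw 0.079 tilt 0.0022 grip 0.565 F [-0.8  0.5  0.3]
{"delta_pos":[[-0,1,17],[-0,0,17],[-0,1,17],[-0,0,17],[-1,1,17],[-0,0,17],[-1,1,17],[-0,0,17],[-1,1,17],[-0.1,0.3,16]],"turn":[[-0,0,0.001],[-0,0,0.001],[-0,0,0.001],[-0,0,0.001],[-0,0,0.001],[-0,0,0.001],[-0,0.001,0.001],[-0,0,0.001],[-0,0.001,0],[-0,0,0.001]],"gripper":[0.4,0.4,0.4,0.4,0.4,0.4,0.4,0.4,0.4,0.4]}
10
```

{"api": "move_arm", "payload": {
  "delta_pos": [
    [0,1,17],
    [0,0,17],
    [0,1,17],
    [0,0,17],
    [-1,1,17],
    [0,0,17],
    [-1,1,17],
    [0,0,17],
    [-1,1,14],
    [0,0,8],
    [0,0,0]
  ],
  "turn": [
    [0,0,0],
    [0,0,0],
    [0,0,0],
    [0,0,0],
    [0,0,0],
    [0,0,0],
    [0,0,0],
    [0,0,0],
    [0,0,0],
    [0,0,0],
    [0,0,0]
  ],
  "gripper": [0.4,0.4,0.4,0.4,0.4,0.4,0.4,0.4,0.4,0.4,0.4]
}}

```text
time: 40.4
tcp_pos: [0.5737, -0.0479, 0.0883]
eef_rot: [0.002, 0.68, 0.733, -0.0]
contact_force: [-0.1, 0.4, -0.4]
grip_width: 0.565
```

```bash
python3 plan.py .576 -.045 .045 .08 8 .4
```

```text
t 40.4 p [ 0.5737 -0.0479  0.0883] yaw 0.075 tilt 0.0036 grip 0.565 F [-0.1  0.4 -0.4]
{"delta_pos":[[0,0,5],[0,0,5],[0,0,6],[1,0,5],[0,1,6],[1,0,5],[0,1,6],[0.8,0.5,5.3]],"turn":[[0,0,-0.001],[0,0,-0.001],[0,0,-0.001],[0,0.001,-0],[0.001,0,-0.001],[0,0.001,-0],[0.001,0,-0.001],[0,0.001,-0]],"gripper":[0.4,0.4,0.4,0.4,0.4,0.4,0.4,0.4]}
8
```

{"api": "move_arm", "payload": {
  "delta_pos": [
    [1,0,5],
    [1,0,6],
    [1,1,6],
    [0,1,6],
    [0,0,6],
    [0,0,6],
    [0,0,6],
    [0,0,5],
    [0,0,3],
    [0,0,2],
    [0,0,0]
  ],
  "turn": [
    [0,0,0],
    [0,0,0],
    [0,0,0],
    [0,0,0],
    [0,0,0],
    [0,0,0],
    [0,0,0],
    [0,0,0],
    [0,0,0],
    [0,0,0],
    [0,0,0]
  ],
  "gripper": [0.4,0.4,0.4,0.4,0.4,0.4,0.4,0.4,0.4,0.4,0.4]
}}

```text
time: 41.5
tcp_pos: [0.5771, -0.0447, 0.0354]
eef_rot: [0.003, 0.68, 0.733, 0.001]
contact_force: [-0.1, 0.0, 4.1]
grip_width: 0.567
```

{"api": "move_arm", "payload": {
  "delta_pos": [
    [0,0,0],
    [0,0,0],
    [0,0,0],
    [0,0,-2],
    [0,0,-6],
    [0,0,-15],
    [0,0,-25],
    [0,0,-40],
    [0,0,-45],
    [0,0,-45],
    [0,0,-40],
    [0,0,-20],
    [0,0,0]
  ],
  "turn": [
    [0,0,0],
    [0,0,0],
    [0,0,0],
    [0,0,0],
    [0,0,0],
    [0,0,0],
    [0,0,0],
    [0,0,0],
    [0,0,0],
    [0,0,0],
    [0,0,0],
    [0,0,0],
    [0,0,0]
  ],
  "gripper": [0.6,0.65,0.7,0.72,0.72,0.72,0.72,0.72,0.72,0.72,0.72,0.72,0.72]
}}

```text
time: 42.8
tcp_pos: [0.5747, -0.0449, 0.2864]
eef_rot: [0.003, 0.681, 0.732, 0.001]
contact_force: [-0.5, 0.3, -0.6]
grip_width: 0.721
```

```bash
python3 - <<'E'
from h import *
for c in('top','side'):
    im=bot.capture(c); cv2.imwrite(f'pics/{c}5.png',im[:,:,::-1]); print(c,*[(l,[(np.round(d['location'],3).tolist(),round(d['confidence'],2)) for d in bot.recognise(l,c)]) for l in('cap','can','dish','rim_a','foot_sherd')],sep='\n')
cv2.imwrite('pics/v5.png',cv2.resize(cv2.imread('pics/side5.png')[150:360,130:400],None,fx=2.8,fy=2.8,interpolation=2))
E
python3 plan.py
```

```text
top
('cap', [])
('can', [])
('dish', [])
('rim_a', [([0.448, -0.298, 0.022], 0.78), ([0.489, 0.414, 0.02], 0.77), ([0.535, -0.287, 0.017], 0.68), ([0.618, -0.283, 0.016], 0.58)])
('foot_sherd', [([0.634, 0.342, 0.009], 0.95)])
side
('cap', [([0.566, -0.06, 0.036], 0.68), ([0.482, 0.412, 0.015], 0.61)])
('can', [([0.424, -0.104, 0.096], 0.76), ([0.557, -0.051, 0.01], 0.28)])
('dish', [([0.561, -0.053, 0.008], 0.75), ([0.481, 0.411, 0.017], 0.64)])
('rim_a', [([0.528, -0.303, 0.02], 0.92), ([0.447, -0.311, 0.02], 0.88), ([0.614, -0.294, 0.015], 0.65), ([0.482, 0.414, 0.018], 0.48)])
('foot_sherd', [([0.63, 0.33, 0.009], 0.63)])
t 43.4 p [ 0.5735 -0.0446  0.2822] yaw 0.073 tilt 0.0029 grip 0.721 F [-0.5 -0.4  0.4]
```

View pics/v5.png

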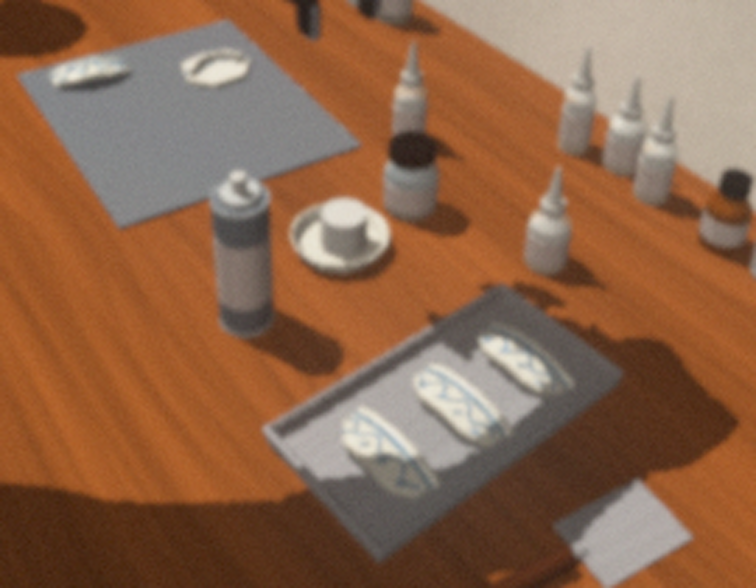

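The cap stands upright in the dish at about (344,225). The can is upright, the three sherds lie spaced apart in the tray, and the fourth sherd and the foot sherd have not moved.

```bash
python3 -c "
from cell import bot
print(bot.finish_job())"
```

```text
the job is handed in; nothing more can be done
None
```

I handed the job in at about 43 s of robot time. Three rim sherds are in the tray, and the can's cap is on the dish. No verdict was reported.

**Sherds:** The three lie across the tray, arch up. Their centres are about 85 mm apart, at roughly (0.618, -0.285), (0.534, -0.288) and (0.447, -0.297). I lowered each one until it was at, or within about a millimetre of, the floor before letting go.

**Cap and can:** I lifted the cap straight off. It stands upright in the dish, within a few millimetres of the centre going by where I released it (0.577, -0.045). The can is upright where it started.

**Left alone:** The fourth rim sherd and the foot sherd are still in place, within the network's few millimetres of error. The jar, droppers and spatula look unmoved in the last picture, but I did not measure them again.

**Checks that failed or disagreed:**
- **Top camera:** After the cap was placed, the arm blocked its view of the cap, can and dish. Their final check rests on the side view and the arm's own pose.
- **Outline fit:** My fit of the sherd outlines failed inside the bright tray, so the sherd positions there come from the recognition network. The two cameras differ by up to about 16 mm across the tray, mostly because each reports the part of the surface it can see.

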